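# Set the dish reader's adjuster and show it the dishes

## Robot

A 7-joint arm with a two-finger parallel gripper is mounted at the origin on the work surface. World frame = base frame: x ahead of the robot, y to its left, z up, the work surface at z = 0. Lengths are in m, angles in rad, forces in N, time in s.
With the tool pointing down it reaches from about 0.4 to 0.85 m from the base axis. Payload 10.4 kg.
Tool frame: the origin (TCP) lies midway between the tips of the shut fingers; the grasp point (between the pads) lies manip.pinch_z behind it (manip.pinch_z is the distance from the TCP to the grasp point, in m); z points along the fingers, y is the direction in which the jaws open and shut (so a half turn about z gives the same grasp; the last joint's range is limited). The gripper opens to 85 mm and grips with 20 to 120 N. Pads are 22 mm wide; open, the fingers measure 114 mm over their backs; the gripper's body (76 mm by 85 mm) begins 54 mm behind the grasp point. The pads swing forward as they close: fully open they stand 13 mm farther back than shut.
Start: joints at [-1.302, 0.332, -0.065, 1.46, 0.022, 1.35, -0.088], TCP at [0.18, 0.599, 0.231] pointing down, gripper open.
Joint ranges: [-2.6, 2.6], [-0.5, 2.12], [-1.47, 1.34], [0.16, 2.42], [-1.27, 4.41], [0.06, 2.06], [-2.6, 2.6]. Speed limits (rad/s): [2.22, 2.22, 2.79, 2.79, 3.14, 3.14, 3.14].

## Interface

Orientations are given as a unit quaternion [x, y, z, w].
In Python, from workcell import manip gives the robot as it stands.
- The arm moves only by the shell command python3 -m handwheel 'ROWS' [FORCE]. ROWS is JSON, a list that holds one entry, the list of rows, each a list of 7 numbers: the shift along the tool's x, y, z in m, then the turn, a rotation vector about the tool's x, y, z in rad, then the finger opening in m, from 0 to 0.0854. In form: [[[tx, ty, tz, ax, ay, az, claw], ...]]. A call has 1 to 8 rows; each row is the pose to reach, as a shift and turn from the pose commanded when the call began, along the tool's axes at that moment; what a row does not reach only later rows make up. A row lasts 1/8 s, in which the tool goes at most 62.5 mm and 10.7 degrees, less where a joint would pass 70% of its speed; a pose out of reach is approached as far as the arm can. A call with a gripper value outside its range is refused whole. The fingers move at their own pace and stop on an object; FORCE is the grip in N (left out, the last holds). Time passes only in rows, so rows that repeat a pose let the fingers close. It gives the time, the measured TCP pose, the force and the opening at its end, in the units of the state.
- manip.get_obs(): the state, without advancing time (a new reading comes with each control period).
- manip.camera(name): name is "scene" or "top"; returns the picture (400x640x3 uint8, blue, green, red); there is no depth.
- manip.calibration(name): a dict with "fx", "fy", "cx", "cy" (pixels), "view" (4x4, takes a point from world to camera coordinates). Camera axes: x right, y up, looking along -z (the intrinsics and any distortion apply to the point x, -y, -z); pixel columns grow to the right and rows downward; lengths in m; the calibration is good to about 2 mm. A picture is of the moment at which its call begins. calibration takes no time and is no camera call.
- manip.hand_in(): hands the job in, once; it reports no verdict.
The state is a dict: "clock": time; "joint_pos": joint angles; "joint_velocities": joint speeds; "tau": joint torques, N m; "position": TCP position; "ee_rot": TCP orientation; "ft_force": force on the tool from outside, world axes, zero at the start; "torque": the same for the moment, N m; "grip_width": opening from 0.0 (shut) to 1.0 (fully open).
Only numpy, scipy, OpenCV 4.12 (cv2) and the standard library are available. Lean on these libraries where they do the work, as an engineer would, in place of code of your own. Each camera call takes 0.05 s, during which the arm holds its last target.

## Task

Take the flat screwdriver from its stand, feel lightly for the slot of the dish reader's adjuster without forcing it, turn the adjuster clockwise until its pointer is on the mark line, and stand the screwdriver back in its stand. Then show the reader every closed dish on the bench, one at a time from the smallest to the largest: hold it still and level midway between the two post tips above the lens for two seconds, and set it down flat, wholly on the blue mat. Never tip a dish, and leave the other glassware, bottles and the stopper where they are.

Things in the scene. Friction and masses are not known exactly. Their poses are not given: they have to be found in the camera images.
- reader: the dish reader: white box 180 (x) x 200 (y) x 50 mm high, fixed; origin at the centre of its underside, -x is its front, z up. On its top: a round lens, 72 mm across, centred at (0, 45) mm, looking up; two steel posts 8 mm thick at (-80, 45) and (80, 45) mm whose dark pointed tips face each other at 140 mm above the bench; the slotted adjuster at (0, -60) mm with a black mark line on its front side
- view (a point): the marked viewing pose: the point midway between the two post tips, over the lens, 140 mm above the bench. The middle of a dish belongs here, dish level. Axes as the reader's
- slot (a point): centre of the adjuster's brass slotted head (19 mm across), on its top face, 58 mm above the bench. z up; x runs along the slot, towards the adjuster's black pointer (the pointer reaches from 10 to 31 mm out, too thin to push). Slot 4.4 mm wide, 5 mm deep, open at both ends; a fixed steel collar, 23 mm inside and 33 mm outside diameter, stands around the head, its rim 60 mm above the bench
- adjuster (a joint): angle of the slotted adjuster, rad, growing clockwise seen from above; turns from -0.3 to 2.9 between its stops. At 2.2 the pointer stands on the mark line (slot x axis pointing to the reader's front, -x of the reader). Starts 0.2 to 0.9. Turns with about 0.04 N m and stays where it is left
- driver: flat screwdriver, 166 mm long, standing blade down in its stand, any yaw; loose, 80 g. Origin at the blade's tip, z up along the shaft to the handle. Blade 12 mm wide (x) and 2 mm thick (y); shaft 8 mm; round guard 36 mm across whose underside is 78 mm above the tip; black square handle 24 x 24 mm, flats square to x and y, from 84 to 164 mm above the tip
- stand: screwdriver stand: grey block 50 x 50 x 85 mm high, fixed, with an 18 mm square hole right through; origin at the centre of its underside. The screwdriver hangs in it by its guard, tip 7 mm above the bench
- mat: flat blue bench mat for finished dishes, 220 (x) x 180 (y) x 3 mm, fixed; origin at the centre of its underside
- dish_a: the smallest closed round dish, clear plastic with an amber layer, 30 mm across and 14 mm thick, about 30 g; may be absent; lies on the bench at first. Origin at its middle (7 mm above its underside), z up
- dish_b: the second smallest closed round dish, clear plastic with an amber layer, 40 mm across and 14 mm thick, about 30 g; may be absent; lies on the bench at first. Origin at its middle (7 mm above its underside), z up
- dish_c: the second largest closed round dish, clear plastic with an amber layer, 50 mm across and 14 mm thick, about 30 g; may be absent; lies on the bench at first. Origin at its middle (7 mm above its underside), z up
- dish_d: the largest closed round dish, clear plastic with an amber layer, 60 mm across and 14 mm thick, about 30 g; may be absent; lies on the bench at first. Origin at its middle (7 mm above its underside), z up
- flask: bystander: conical glass flask, 68 mm across the foot, 110 tall; origin at the centre of its underside; to be left alone
- beaker: bystander: glass beaker, 60 mm across, 70 tall; origin at the centre of its underside; to be left alone
- stopper: bystander: black rubber stopper, 26 mm across, 24 tall, standing among the dishes; origin at the centre of its underside; to be left alone
- dropper_bottle: bystander: small amber dropper bottle, 28 mm across, 65 tall; origin at the centre of its underside; to be left alone
- jar: bystander: small glass jar with white lid, 38 mm across, 40 tall; origin at the centre of its underside; to be left alone
There are look-alikes about, which are no part of the job. Leave any pink look-alike of the dish_d alone. Leave any turquoise look-alike of the dish_b alone.

How it is judged:
On the way, in this order (a step that is already met when the one before it is completed fails the run):
1. the screwdriver's blade has dropped into the adjuster's slot (z of driver in the frame of slot below -0.0025 m and horizontal distance between driver and slot below 0.007 m and angle between driver's own z axis and vertical below 0.2 rad), for 0.2 s.
2. the adjuster's pointer is on the mark (within 0.12 rad) (value of joint adjuster between 2.08 and 2.32 rad), for 0.3 s.
3. the screwdriver stands in its stand again (all of step 2 and horizontal distance between driver and stand below 0.012 m and height (world z) of driver below 0.014 m and angle between driver's own z axis and vertical below 0.15 rad and linear speed of driver below 0.02 m/s), for 0.3 s.
4. the smallest dish, if present, is held still and level at the viewing pose (middle within 12 mm) for 1.5 s (distance between dish_a and view below 0.012 m and angle between dish_a's own z axis and vertical below 0.12 rad and linear speed of dish_a below 0.03 m/s), for 1.5 s.
5. the second smallest dish, if present, is held still and level at the viewing pose (middle within 12 mm) for 1.5 s (distance between dish_b and view below 0.012 m and angle between dish_b's own z axis and vertical below 0.12 rad and linear speed of dish_b below 0.03 m/s), for 1.5 s.
6. the second largest dish, if present, is held still and level at the viewing pose (middle within 12 mm) for 1.5 s (distance between dish_c and view below 0.012 m and angle between dish_c's own z axis and vertical below 0.12 rad and linear speed of dish_c below 0.03 m/s), for 1.5 s.
7. the largest dish, if present, is held still and level at the viewing pose (middle within 12 mm) for 1.5 s (distance between dish_d and view below 0.012 m and angle between dish_d's own z axis and vertical below 0.12 rad and linear speed of dish_d below 0.03 m/s), for 1.5 s.
At the end, for the whole second after the job is handed in: The adjuster's pointer is within 0.12 rad of the mark, the screwdriver hangs upright in its stand, and every dish present lies flat, wholly on the mat (3 mm overhang allowed), released and at rest (all of step 3 and x of dish_a in the frame of mat between -0.098 and 0.098 m and y of dish_a in the frame of mat between -0.078 and 0.078 m and height (world z) of each of dish_a, dish_b, dish_c, dish_d below 0.014 m and angle between each of dish_a, dish_b, dish_c, dish_d's own z axis and vertical below 0.1 rad and linear speed of each of dish_a, dish_b, dish_c, dish_d below 0.02 m/s and x of dish_b in the frame of mat between -0.093 and 0.093 m and y of dish_b in the frame of mat between -0.073 and 0.073 m and x of dish_c in the frame of mat between -0.088 and 0.088 m and y of dish_c in the frame of mat between -0.068 and 0.068 m and x of dish_d in the frame of mat between -0.083 and 0.083 m and y of dish_d in the frame of mat between -0.063 and 0.063 m); the robot touches nothing.
It fails at once if a dish is tipped by more than 30 degrees (angle between any of dish_a, dish_b, dish_c, dish_d's own z axis and vertical above 0.52 rad).
It fails at once if a bystander is moved by more than 30 mm (distance of any of flask, beaker, stopper, dropper_bottle, jar from where it was at the start of the episode above 0.03 m).
It fails at once if the screwdriver is forced against the reader or its adjuster with more than 40 N (contact force between driver and reader above 40 N).
Of dish_a, dish_b, dish_c, dish_d only 3 to 4 are there at a start; the rules pass over those that are not, and their reading is None.
At some moment in a run one of dish_a, dish_b, dish_c, dish_d may be knocked a few centimetres aside while the robot is not near it.
It also fails if it takes over 210 s, if anything falls off the work surface, if the arm or the gripper's body presses on something with over 40 N, if the wrist force passes 120 N, or if a joint passes its speed limit or range.

## Working session

There is one attempt and no reset: what is moved stays moved. The work goes in short steps, Python scripts to look and compute and a shell command to move; the robot and the scene stay as the last step left them, time stands still between calls to the robot, and variables do not carry over. Pictures are saved under pics/ and viewed, and the job is handed in when it is done.

```bash
ls; mkdir -p pics
python3 - <<'E'
from workcell import manip
import cv2
o=manip.get_obs()
for k,v in o.items(): print(k,v)
print(manip.pinch_z)
for n in("scene","top"):
    print(n,manip.calibration(n)); cv2.imwrite(f"pics/{n}0.png",manip.camera(n))
E
```

```text
pics
clock 0.0
joint_pos [-1.3015935   0.33287084 -0.06469847  1.46092417  0.02163892  1.34987591
 -0.08853324]
joint_velocities [ 3.24278169e-04 -4.02482172e-05 -7.81013525e-04 -1.15333839e-03
 -5.82685734e-04  9.98482296e-04 -1.30619190e-03]
tau [ 8.49073640e-04 -6.25448871e+01  4.96135920e-02 -3.91608596e+01
  1.63086306e-02  1.00418204e-02  5.06429092e-05]
position [0.17971375 0.59823037 0.23052476]
ee_rot [ 1.45387012e-01  9.89374620e-01 -6.89031600e-04 -5.01851758e-05]
ft_force [-0.35883838 -0.99383005  0.47462741]
torque [0.06109399 0.03848654 0.02101514]
grip_width 0.9985536202597215
0.0187
scene {'fx': 368.2538555923462, 'fy': 368.2538555923462, 'cx': 316.42249430567887, 'cy': 200.79434542580285, 'view': array([[-0.59192248,  0.8058198 , -0.01679952,  0.33565967],
       [-0.58229289, -0.41313144,  0.70018383,  0.27432436],
       [ 0.55728159,  0.42423679,  0.71376493, -1.41149421],
       [ 0.        ,  0.        ,  0.        ,  1.        ]])}
top {'fx': 486.0627692736683, 'fy': 486.0627692736683, 'cx': 323.9320228842619, 'cy': 201.11696159024928, 'view': array([[ 0.01681352, -0.99983713, -0.00655859,  0.0370728 ],
       [ 0.99310693,  0.01593862,  0.11612313, -0.62554817],
       [-0.11599968, -0.00846582,  0.99321317, -1.23287379],
       [ 0.        ,  0.        ,  0.        ,  1.        ]])}
```

View pics/scene0.png

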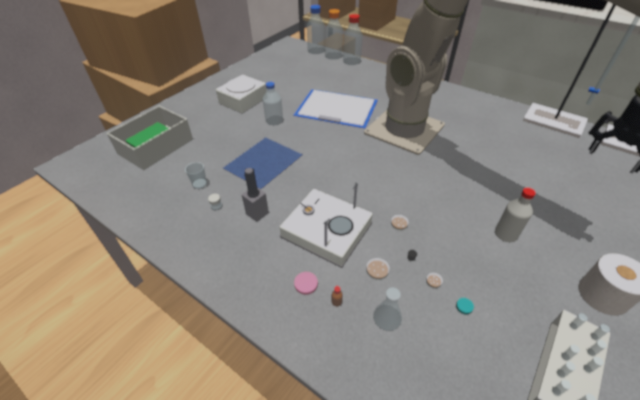

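View pics/top0.png

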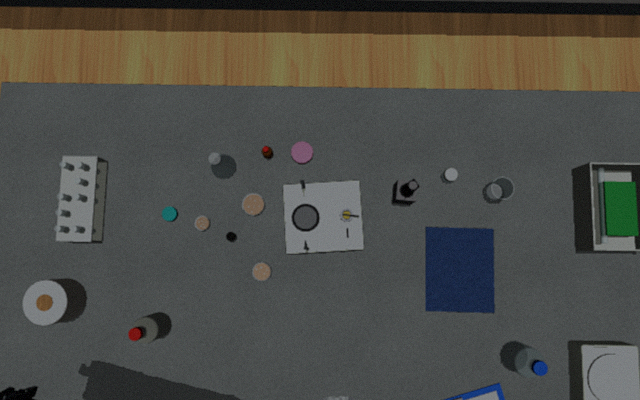

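```bash
cat > h.py <<'E'
from workcell import manip
import numpy as np, cv2
from scipy.spatial.transform import Rotation as R
from scipy.optimize import least_squares
def proj(n,P):
    c=manip.calibration(n); V=c['view']; p=V[:3,:3]@np.asarray(P,float)+V[:3,3]
    return np.array([c['cx']+c['fx']*p[0]/-p[2], c['cy']+c['fy']*(-p[1])/-p[2]])
def ray(n,uv):
    c=manip.calibration(n); V=c['view']
    d=np.array([(uv[0]-c['cx'])/c['fx'],-(uv[1]-c['cy'])/c['fy'],-1.])
    return -V[:3,:3].T@V[:3,3], V[:3,:3].T@d
def onz(n,uv,z):
    o,d=ray(n,uv); return o+d*(z-o[2])/d[2]
def tri(uvs,uvt):
    f=lambda P: np.r_[proj('scene',P)-uvs,proj('top',P)-uvt]
    r=least_squares(f,[.5,0,.05]); return r.x, np.abs(r.fun).max()
def crop(img,name,u0,v0,u1,v1,s):
    c=cv2.resize(img[v0:v1,u0:u1],None,fx=s,fy=s,interpolation=cv2.INTER_CUBIC)
    for u in range((u0+9)//10*10,u1,10):
        cv2.line(c,((u-u0)*s,0),((u-u0)*s,4 if u%50 else 12),(0,255,255),1)
        if u%20==0: cv2.putText(c,str(u),((u-u0)*s,22),0,.35,(0,255,255),1)
    for v in range((v0+9)//10*10,v1,10):
        cv2.line(c,(0,(v-v0)*s),(4,(v-v0)*s),(0,255,255),1)
        if v%20==0: cv2.putText(c,str(v),(6,(v-v0)*s+4),0,.35,(0,255,255),1)
    cv2.imwrite(f'pics/{name}.png',c)
E
python3 - <<'E'
from h import *
t=cv2.imread('pics/top0.png');s=cv2.imread('pics/scene0.png')
b=lambda i:cv2.convertScaleAbs(i,alpha=1.6)
crop(b(t),'t_reader',270,140,430,260,5)
crop(b(t),'t_dish',150,130,330,290,4)
crop(s,'s_reader',230,160,380,270,5)
crop(s,'s_dish',285,205,485,325,4)
E
```

```text
(no output)
```

View pics/t_reader.png

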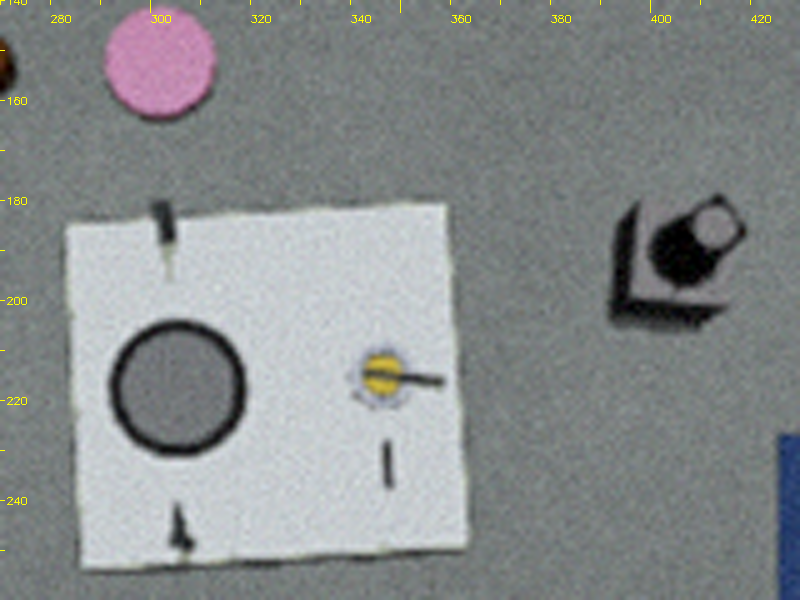

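View pics/t_dish.png

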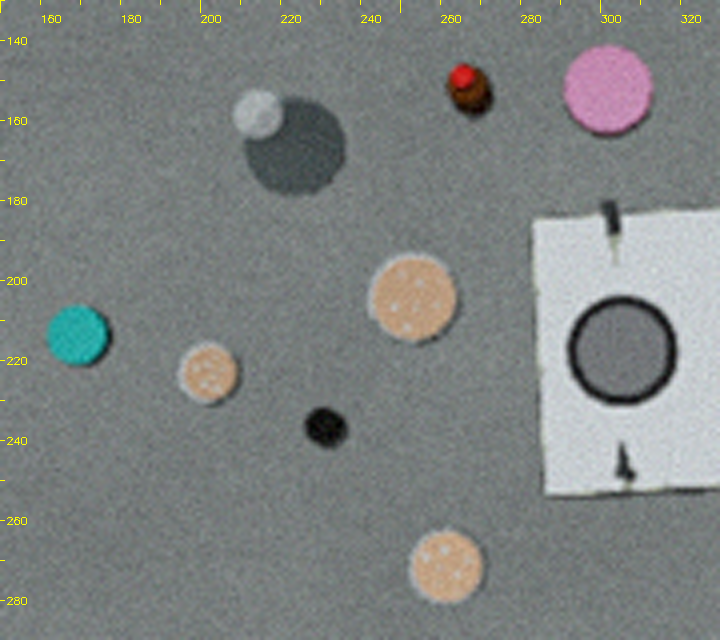

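View pics/s_reader.png

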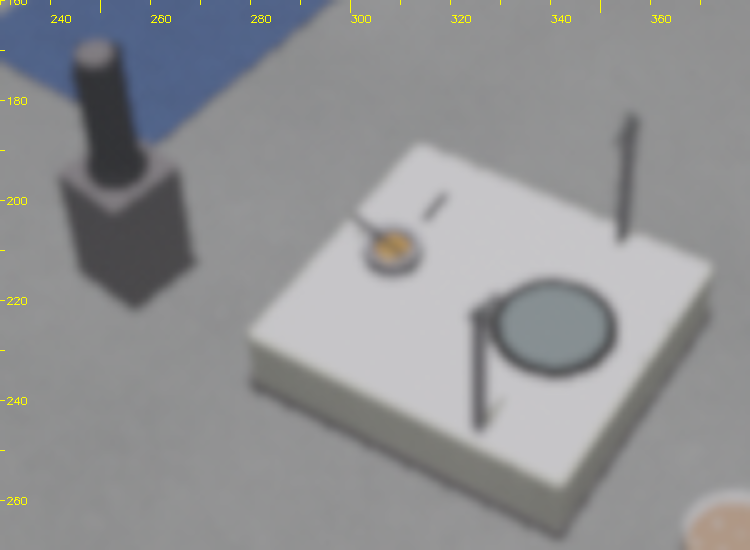

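View pics/s_dish.png

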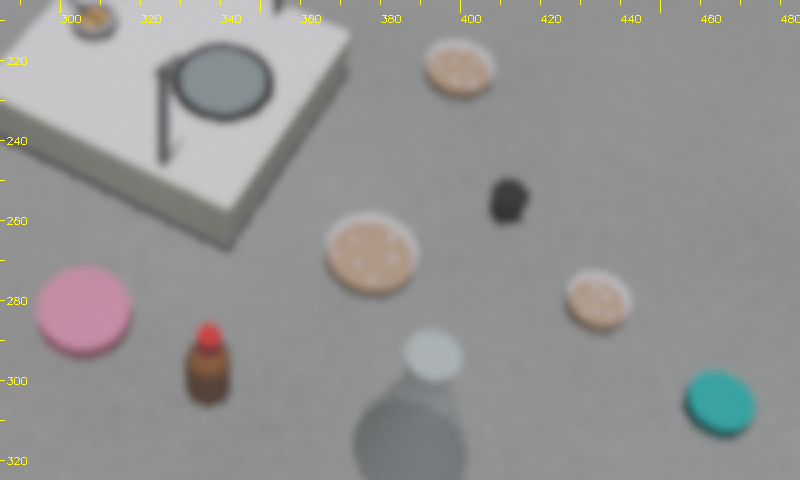

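Run:
```python
from h import *
np.set_printoptions(precision=4,suppress=True)
# reader top corners (top, scene)
tc=[(281.5,185.3),(357.6,181.2),(361.7,249.7),(284.7,254.2)]
sc=[(340.5,257),(279.8,227),(313.5,188.8),(371,213)]
print('corners')
for a,b in zip(tc,sc):
    print(tri(b,a), onz('top',a,.05), onz('scene',b,.05))
print('lens',tri((340,225.5),(304.9,217.2)),onz('top',(304.9,217.2),.05))
print('head',tri((307.8,209.5),(345.8,214.8)),onz('top',(345.8,214.8),.058),onz('scene',(307.8,209.5),.058))
print('pointer tip',onz('top',(358,216.3),.058))
print('mark',onz('top',(346.9,228),.05),onz('top',(347.3,237),.05))
print('handletop',tri((249,170.5),(413,185)),onz('top',(413,185),.171),onz('scene',(249,170.5),.171))
print('b',tri((434,278.5),(202.5,222.8)),onz('top',(202.5,222.8),.014),onz('scene',(434,278.5),.014))
print('d',tri((377.5,266.5),(253,204)),onz('top',(253,204),.014))
print('c',tri((400,221),(261,271.5)),onz('top',(261,271.5),.014))
for n,p in dict(bL=(195,223),bR=(209.5,223),dL=(242,204),dR=(264,204),cL=(251.7,271.5),cR=(270,271.5)).items(): print(n,onz('top',p,.010))
for p in [(426,227),(494,228.5),(494.5,311),(426,311)]: print('mat',onz('top',p,.003))
for n,p,z in [('stopper',(231,237),.02),('flask',(223,166),0),('beaker',(503,188),0),('jar',(451,174),.04),('dropper',(267,152),.03)]: print(n,onz('top',p,z))
o=manip.get_obs(); print(R.from_quat(o['ee_rot']).as_matrix())
```

```text
corners
(array([0.6654, 0.1547, 0.0474]), np.float64(1.5971761811163105)) [0.6628 0.158  0.05  ] [0.6692 0.1522 0.05  ]
(array([ 0.6785, -0.0408,  0.0446]), np.float64(0.6215494624610756)) [ 0.6767 -0.0393  0.05  ] [ 0.6826 -0.039   0.05  ]
(array([ 0.5015, -0.0537,  0.0454]), np.float64(1.195677578041682)) [ 0.5    -0.0513  0.05  ] [ 0.5071 -0.054   0.05  ]
(array([0.4873, 0.1415, 0.0472]), np.float64(1.8848746682604656)) [0.4853 0.1451 0.05  ] [0.4926 0.1381 0.05  ]
lens (array([0.5816, 0.0942, 0.0504]), np.float64(0.628235085245251)) [0.5808 0.0955 0.05  ]
head (array([ 0.5891, -0.0107,  0.0562]), np.float64(0.6766364977287935)) [ 0.588  -0.0094  0.058 ] [ 0.5913 -0.0113  0.058 ]
pointer tip [ 0.5847 -0.0406  0.058 ]
mark [ 0.5548 -0.0129  0.05  ] [ 0.5317 -0.0142  0.05  ]
handletop (array([ 0.6504, -0.1615,  0.1708]), np.float64(0.028085508420190308)) [ 0.6505 -0.1615  0.171 ] [ 0.6505 -0.1613  0.171 ]
b (array([0.5647, 0.3677, 0.0143]), np.float64(0.15236801398503985)) [0.5645 0.3682 0.014 ] [0.5647 0.3674 0.014 ]
d (array([0.6169, 0.2349, 0.0161]), np.float64(0.3263363101048071)) [0.6167 0.236  0.014 ]
c (array([0.4397, 0.2086, 0.0132]), np.float64(0.25980692286378826)) [0.4395 0.2091 0.014 ]
bL [0.5639 0.3892 0.01  ]
bR [0.5646 0.3506 0.01  ]
dL [0.6167 0.266  0.01  ]
dR [0.6177 0.2073 0.01  ]
cL [0.4389 0.234  0.01  ]
cR [0.4398 0.186  0.01  ]
mat [ 0.5638 -0.2251  0.003 ]
mat [ 0.5628 -0.4055  0.003 ]
mat [ 0.3476 -0.4017  0.003 ]
mat [ 0.3445 -0.2234  0.003 ]
stopper [0.528 0.29  0.02 ]
flask [0.7207 0.3232 0.    ]
beaker [ 0.6724 -0.4333  0.    ]
jar [ 0.7012 -0.284   0.04  ]
dropper [0.7547 0.201  0.03  ]
[[-0.9577  0.2877 -0.0003]
 [ 0.2877  0.9577 -0.0013]
 [-0.0001 -0.0013 -1.    ]]
```

Run:
```python
from h import *
t=cv2.imread('pics/top0.png');s=cv2.imread('pics/scene0.png')
crop(cv2.convertScaleAbs(t,alpha=2.2),'t_drv',385,172,430,210,16)
crop(cv2.convertScaleAbs(s,alpha=1.6),'s_drv',235,162,275,225,9)
```

```text
(no output)
```

View pics/t_drv.png

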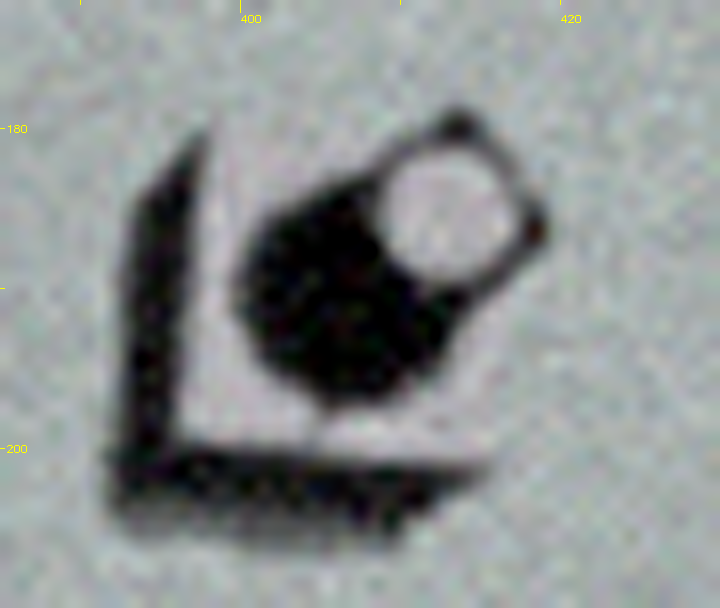

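View pics/s_drv.png

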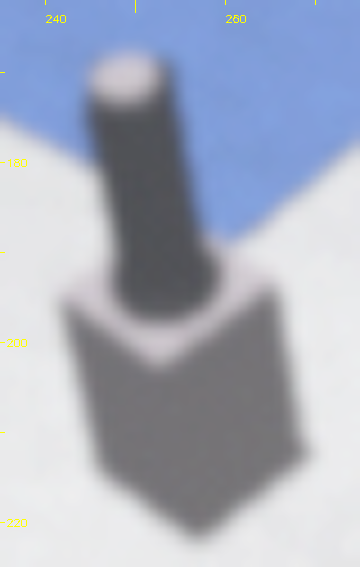

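```bash
cat >> h.py <<'E'
def go(x,y,z,yaw):
    """shift and turn to TCP (x,y,z), tool down, tool y at yaw deg (mod 180)"""
    o=manip.get_obs(); M=R.from_quat(o['ee_rot']); m=M.as_matrix(); p=np.array(o['position'])
    best=None
    for k in (0,180):
        a=np.radians(yaw+k); yv=np.array([np.cos(a),np.sin(a),0]); zv=np.array([0,0,-1.]); T=np.c_[np.cross(yv,zv),yv,zv]
        rv=(M.inv()*R.from_matrix(T)).as_rotvec()
        if best is None or np.linalg.norm(rv)<np.linalg.norm(best): best=rv
    d=m.T@(np.array([x,y,z])-p)
    print('shift',np.round(d,4),'turn',np.round(best,4),'rows>=',round(max(np.linalg.norm(d)/.0625,np.degrees(np.linalg.norm(best))/10.7),1))
def st():
    o=manip.get_obs(); m=R.from_quat(o['ee_rot']).as_matrix()
    print('t',round(o['clock'],2),'p',np.round(o['position'],4),'yawY',round(np.degrees(np.arctan2(m[1,1],m[0,1])),2),'tilt',np.round(m[:2,2],4),'F',np.round(o['ft_force'],2),'T',np.round(o['torque'],3),'w',round(o['grip_width']*85.4,2),'q7',np.round(o['joint_pos'][6],2))
E
python3 - <<'E'
from h import *
st()
go(.6505,-.1615,.26,37)
print(onz('top',(407.2,189.6),.085), tri((252.7,195),(407.2,189.6)), proj('top',(.6505,-.1615,.089)),proj('scene',(.6505,-.1615,.085)))
E
```

```text
t 0.1 p [0.1797 0.5982 0.2306] yawY 73.28 tilt [-0.0003 -0.0013] F [-0.43  0.41  0.21] T [-0.     0.046 -0.037] w 85.22 q7 -0.09
shift [-0.6694 -0.5922 -0.0286] turn [-1.300e-03  5.000e-04  6.332e-01] rows>= 14.3
[ 0.65172295 -0.16201183  0.085     ] (array([ 0.65270002, -0.16312982,  0.0785859 ]), np.float64(0.03852244601023358)) [407.25808179 189.8570691 ] [253.36871824 193.20533457]
```

Lookalikes: the pink disc is at top(302,152) and the turquoise one at (170,214); neither is part of the job. The amber dishes are b (202,223), c (261,272) and d (253,204), with widths of 38.6, 48 and 58.7 mm measured. There is no dish_a. The driver is the black handle at top(413,185), standing in the grey block. The crops confirm these choices.

```bash
python3 -m handwheel '[[[-0.669,-0.592,-0.029,0,0,0.633,0.0854],[-0.669,-0.592,-0.029,0,0,0.633,0.0854],[-0.669,-0.592,-0.029,0,0,0.633,0.0854],[-0.669,-0.592,-0.029,0,0,0.633,0.0854],[-0.669,-0.592,-0.029,0,0,0.633,0.0854],[-0.669,-0.592,-0.029,0,0,0.633,0.0854],[-0.669,-0.592,-0.029,0,0,0.633,0.0854],[-0.669,-0.592,-0.029,0,0,0.633,0.0854]]]'
python3 -c "
from h import *
st();go(.6505,-.1615,.235,37)"
```

```text
clock: 1.1
position: [0.4435, 0.1718, 0.2475]
ee_rot: [0.446, 0.895, 0.0, -0.0]
ft_force: [0.8, 0.9, -0.5]
grip_width: 1.0
t 1.1 p [0.4435 0.1718 0.2475] yawY 37.02 tilt [-0.      0.0004] F [ 0.79  0.85 -0.54] T [ 0.061 -0.065 -0.042] w 85.4 q7 0.17
shift [-0.3908 -0.0354  0.0124] turn [ 0.0002 -0.0003  0.0003] rows>= 6.3
```

```bash
python3 -m handwheel '[[[-0.391,-0.035,0.012,0,0,0,0.0854],[-0.391,-0.035,0.012,0,0,0,0.0854],[-0.391,-0.035,0.012,0,0,0,0.0854],[-0.391,-0.035,0.012,0,0,0,0.0854],[-0.391,-0.035,0.012,0,0,0,0.0854],[-0.391,-0.035,0.012,0,0,0,0.0854],[-0.391,-0.035,0.012,0,0,0,0.0854],[-0.391,-0.035,0.012,0,0,0,0.0854]]]'
python3 -c "
from h import *
st();go(.6505,-.1615,.118,37)
i=manip.camera('scene'); crop(cv2.convertScaleAbs(i,alpha=1.4),'s1',200,110,300,230,6)
i=manip.camera('top'); crop(cv2.convertScaleAbs(i,alpha=1.8),'t1',370,140,450,220,7)
"
```

```text
clock: 2.1
position: [0.6501, -0.1612, 0.2344]
ee_rot: [0.447, 0.894, -0.001, -0.001]
ft_force: [0.3, -0.5, 1.1]
grip_width: 1.004
t 2.1 p [ 0.6501 -0.1612  0.2344] yawY 36.86 tilt [-0.0018 -0.0009] F [ 0.31 -0.47  1.14] T [0.016 0.01  0.049] w 85.74 q7 1.02
shift [-0.0005  0.0004  0.1164] turn [-0.002  -0.0003 -0.0024] rows>= 1.9
```

View pics/s1.png

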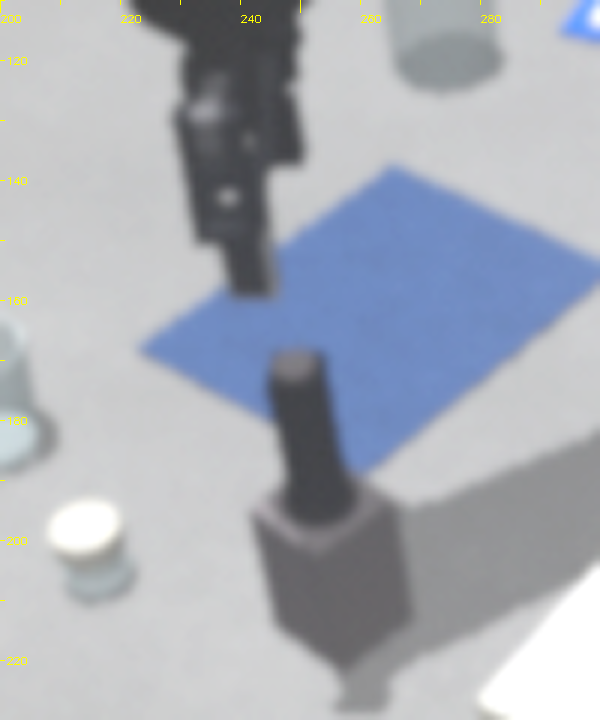

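View pics/t1.png

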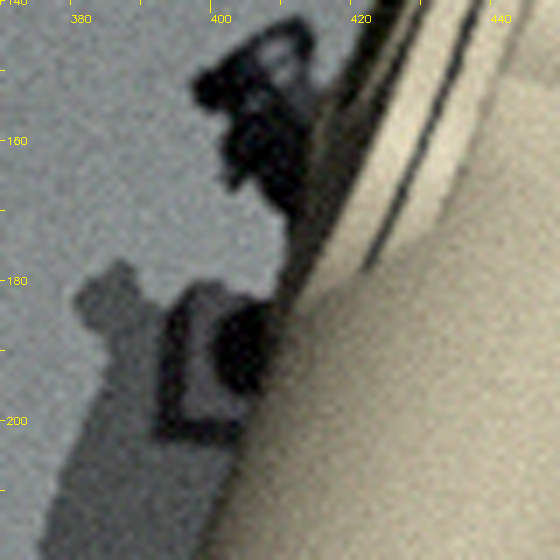

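```bash
python3 -m handwheel '[[[0,0,0.04,0,0,0,0.0854],[0,0,0.08,0,0,0,0.0854],[0,0,0.116,0,0,0,0.0854],[0,0,0.116,0,0,0,0.0854],[0,0,0.116,0,0,0,0.0],[0,0,0.116,0,0,0,0.0],[0,0,0.116,0,0,0,0.0],[0,0,0.116,0,0,0,0.0]]]' 30
python3 -c "
from h import *
st()"
```

```text
clock: 3.2
position: [0.6509, -0.1596, 0.1205]
ee_rot: [0.446, 0.895, 0.0, 0.001]
ft_force: [-0.6, 0.3, 5.2]
grip_width: 0.279
t 3.2 p [ 0.6509 -0.1596  0.1205] yawY 37.01 tilt [ 0.0015 -0.    ] F [-0.63  0.25  5.21] T [ 0.136  0.219 -0.023] w 23.83 q7 1.06
```

```bash
python3 -m handwheel '[[[0,0,0,0,0,0,0.0],[0,0,0,0,0,0,0.0],[0,0,-0.04,0,0,0,0.0],[0,0,-0.08,0,0,0,0],[0,0,-0.11,0,0,0,0],[0,0,-0.11,0,0,0,0.0],[0,0,-0.11,0,0,0,0.0]]]' 60
python3 -c "
from h import *
st()
i=manip.camera('scene'); crop(cv2.convertScaleAbs(i,alpha=1.4),'s2',210,100,300,220,6)
"
```

```text
clock: 4.08
position: [0.65, -0.1593, 0.2284]
ee_rot: [0.446, 0.895, -0.0, -0.001]
ft_force: [0.1, -0.1, -1.4]
grip_width: 0.27
t 4.08 p [ 0.65   -0.1593  0.2284] yawY 37.02 tilt [-0.0014  0.0005] F [ 0.09 -0.05 -1.4 ] T [ 0.011 -0.02  -0.053] w 23.03 q7 1.02
```

View pics/s2.png

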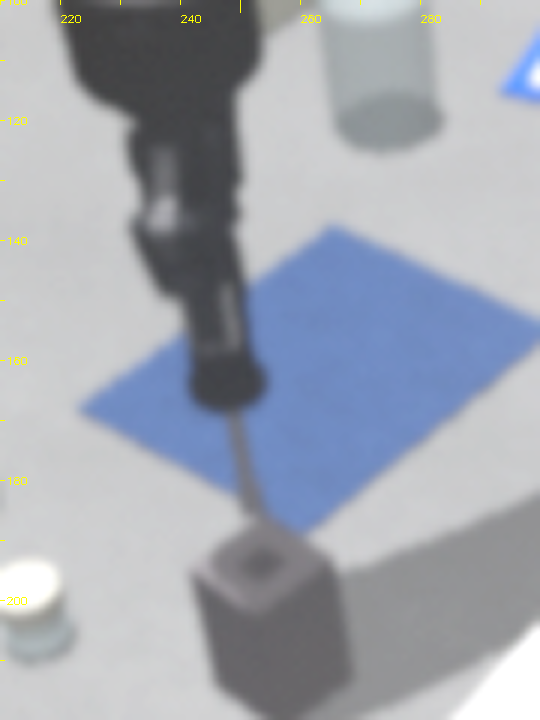

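```bash
python3 -c "
from h import *
a=sum(manip.camera('scene').astype(float) for _ in range(4))/4
i=np.clip(a*1.5,0,255).astype(np.uint8); crop(i,'s3',235,160,270,205,16)
print(proj('scene',(.65,-.1593,.115)))
"
```

```text
[252.58089115 185.78781394]
```

View pics/s3.png

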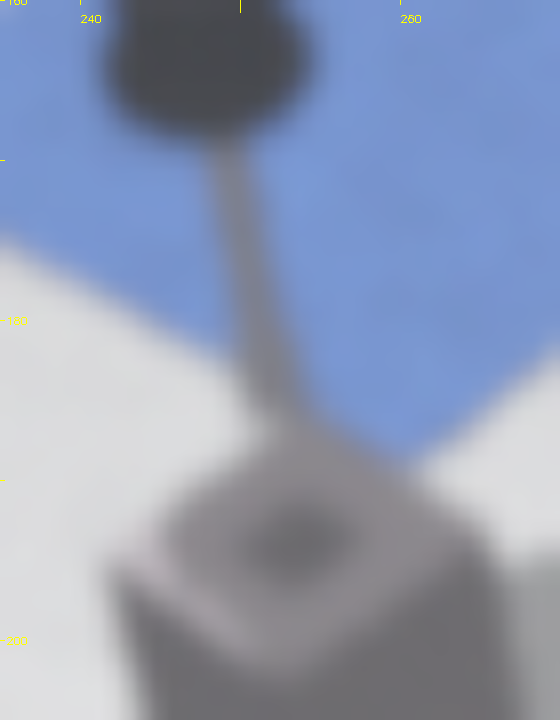

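```bash
python3 -c "
from h import *
go(.589,-.0105,.200,-6)"
```

```text
shift [0.1556 0.0409 0.0287] turn [-1.300e-03 -6.000e-04  7.507e-01] rows>= 4.0
```

```bash
python3 -m handwheel '[[[0.04,0.01,0,0,0,0.19,0.0],[0.08,0.02,0,0,0,0.38,0.0],[0.12,0.03,0.015,0,0,0.56,0.0],[0.156,0.041,0.029,-0.001,0,0.751,0],[0.156,0.041,0.029,-0.001,0,0.751,0],[0.156,0.041,0.029,-0.001,0,0.751,0],[0.156,0.041,0.029,-0.001,0,0.751,0]]]'
python3 -c "
from h import *
st()
a=sum(manip.camera('scene').astype(float) for _ in range(3))/3
i=np.clip(a*1.3,0,255).astype(np.uint8); crop(i,'s4',280,150,340,230,9)
a=sum(manip.camera('top').astype(float) for _ in range(2))/2
i=np.clip(a*1.8,0,255).astype(np.uint8); crop(i,'t4',310,190,380,250,9)
o=manip.get_obs()['position']; print(proj('scene',np.array(o)-[0,0,.1135]))
"
```

```text
clock: 5.2
position: [0.5896, -0.0119, 0.2009]
ee_rot: [0.743, 0.669, 0.001, 0.001]
ft_force: [0.1, -1.2, -0.4]
grip_width: 0.271
t 5.2 p [ 0.5896 -0.0119  0.2009] yawY -6.06 tilt [ 0.0017 -0.0002] F [ 0.11 -1.18 -0.43] T [-0.01   0.021 -0.077] w 23.15 q7 0.04
[308.01493654 201.99610978]
```

View pics/s4.png

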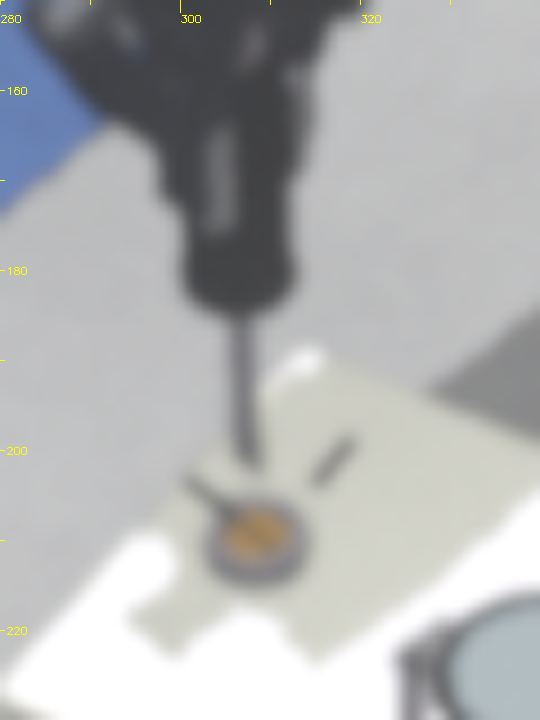

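View pics/t4.png

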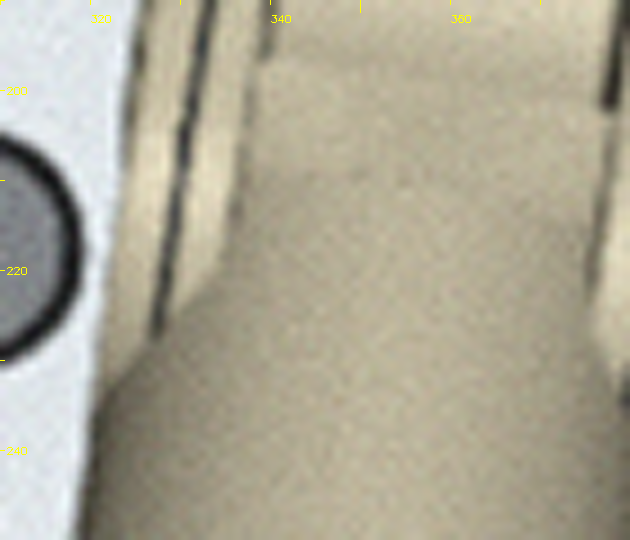

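```bash
python3 -c "
from h import *
print(proj('scene',(.5896,-.0119,.058)),proj('scene',(.5906,-.0119,.058)),proj('scene',(.5896,-.0109,.058)))
go(.590,-.0108,.175,-6)
import numpy as np
print(onz('scene',(308.2,209.4),.058))
"
```

```text
[308.01236311 209.05217332] [307.7994935  209.26157166] [308.29260902 209.20094835]
shift [0.0002 0.0006 0.0256] turn [ 0.001  -0.0003 -0.0008] rows>= 0.4
[ 0.59036959 -0.01064631  0.058     ]
```

```bash
python3 -c "
from h import *
for i in range(3):
  st(); 
  for j in range(1): manip.camera('top')
"
```

```text
t 5.45 p [ 0.5893 -0.0109  0.2006] yawY -6.05 tilt [0.0011 0.0002] F [-0.21 -0.27  0.23] T [-0.01  -0.018 -0.029] w 23.5 q7 0.04
t 5.5 p [ 0.5893 -0.0107  0.2006] yawY -6.04 tilt [0.0011 0.0003] F [ 0.11  0.12 -0.53] T [0.019 0.055 0.027] w 23.28 q7 0.03
t 5.55 p [ 0.5893 -0.0106  0.2005] yawY -6.03 tilt [0.001  0.0003] F [-1.24 -0.1  -0.55] T [-0.041  0.031 -0.032] w 23.26 q7 0.03
```

```bash
python3 -m handwheel '[[[0,0.0005,0.015,0,0,0,0],[0,0.0005,0.026,0,0,0,0],[0,0.0005,0.026,0,0,0,0],[0,0.0005,0.026,0,0,0,0],[0,0.0005,0.026,0,0,0,0]]]'
python3 -c "
from h import *
st()"
python3 -m handwheel '[[[0,0,0.001,0,0,0,0],[0,0,0.002,0,0,0,0],[0,0,0.002,0,0,0,0],[0,0,0.003,0,0,0,0],[0,0,0.003,0,0,0,0]]]'
python3 -c "
from h import *
st()"
```

```text
clock: 6.22
position: [0.59, -0.0103, 0.1749]
ee_rot: [0.743, 0.669, 0.001, 0.0]
ft_force: [0.2, 0.1, -1.2]
grip_width: 0.276
t 6.22 p [ 0.59   -0.0103  0.1749] yawY -6.02 tilt [0.0016 0.0004] F [ 0.17  0.06 -1.23] T [ 0.022 -0.004  0.053] w 23.56 q7 0.05
clock: 6.85
position: [0.5897, -0.0103, 0.1714]
ee_rot: [0.743, 0.669, 0.0, 0.0]
ft_force: [-1.4, 0.2, 0.2]
grip_width: 0.271
t 6.85 p [ 0.5897 -0.0103  0.1714] yawY -6.02 tilt [0.0008 0.0004] F [-1.44  0.18  0.24] T [ 0.026 -0.044  0.035] w 23.14 q7 0.05
```

```bash
python3 -m handwheel '[[[0,0,0.001,0,0,0,0],[0,0,0.001,0,0,0,0],[0,0,0.001,0,0,0,0]]]'
python3 -c "
from h import *
st()"
python3 -m handwheel '[[[0,0,0.001,0,0,0,0],[0,0,0.001,0,0,0,0],[0,0,0.001,0,0,0,0]]]'
python3 -c "
from h import *
st()"
```

```text
clock: 7.22
position: [0.5897, -0.0103, 0.1705]
ee_rot: [0.743, 0.669, 0.0, 0.0]
ft_force: [-0.2, -0.7, -0.2]
grip_width: 0.277
t 7.22 p [ 0.5897 -0.0103  0.1705] yawY -6.02 tilt [0.0009 0.0003] F [-0.17 -0.69 -0.17] T [ 0.019 -0.054  0.002] w 23.7 q7 0.05
clock: 7.6
position: [0.5897, -0.0103, 0.1695]
ee_rot: [0.743, 0.669, 0.0, 0.0]
ft_force: [0.9, -0.4, -0.3]
grip_width: 0.278
t 7.6 p [ 0.5897 -0.0103  0.1695] yawY -6.02 tilt [0.0009 0.0003] F [ 0.9  -0.39 -0.32] T [-0.024  0.08   0.002] w 23.77 q7 0.05
```

```bash
python3 -m handwheel '[[[0,0,0.001,0,0,0,0],[0,0,0.001,0,0,0,0],[0,0,0.001,0,0,0,0]]]'
python3 -c "
from h import *
st()"
python3 -m handwheel '[[[0,0,0.001,0,0,0,0],[0,0,0.001,0,0,0,0],[0,0,0.001,0,0,0,0]]]'
python3 -c "
from h import *
st()"
```

```text
clock: 7.98
position: [0.5897, -0.0103, 0.1685]
ee_rot: [0.743, 0.669, 0.0, 0.0]
ft_force: [-0.3, -0.1, -1.2]
grip_width: 0.271
t 7.97 p [ 0.5897 -0.0103  0.1685] yawY -6.02 tilt [0.001  0.0003] F [-0.3  -0.1  -1.16] T [0.017 0.008 0.005] w 23.17 q7 0.05
clock: 8.35
position: [0.5897, -0.0103, 0.1675]
ee_rot: [0.743, 0.669, 0.0, 0.0]
ft_force: [-0.5, -0.1, -0.5]
grip_width: 0.272
t 8.35 p [ 0.5897 -0.0103  0.1675] yawY -6.02 tilt [0.0009 0.0003] F [-0.54 -0.05 -0.45] T [ 0.02  -0.012  0.018] w 23.19 q7 0.05
```

```bash
python3 -m handwheel '[[[0,0,0.0005,0,0,0,0],[0,0,0.001,0,0,0,0],[0,0,0.001,0,0,0,0]]]'
python3 -c "
from h import *
st()
a=sum(manip.camera('scene').astype(float) for _ in range(3))/3
i=np.clip(a*1.3,0,255).astype(np.uint8); crop(i,'s5',280,170,340,230,10)
"
```

```text
clock: 8.72
position: [0.5897, -0.0103, 0.1665]
ee_rot: [0.743, 0.669, 0.0, 0.0]
ft_force: [-0.4, 0.3, 0.1]
grip_width: 0.275
t 8.72 p [ 0.5897 -0.0103  0.1665] yawY -6.02 tilt [0.0009 0.0004] F [-0.41  0.34  0.07] T [-0.047  0.031 -0.017] w 23.45 q7 0.05
```

View pics/s5.png

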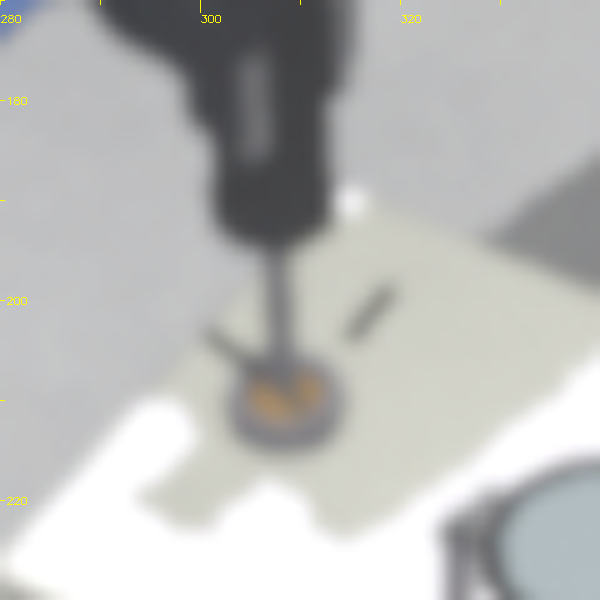

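```bash
python3 -m handwheel '[[[0,0,0.0005,0,0,0,0],[0,0,0.001,0,0,0,0],[0,0,0.001,0,0,0,0]]]'
python3 -c "
from h import *
st()"
python3 -m handwheel '[[[0,0,0.0005,0,0,0,0],[0,0,0.001,0,0,0,0],[0,0,0.001,0,0,0,0]]]'
python3 -c "
from h import *
st()"
```

```text
clock: 9.25
position: [0.59, -0.0104, 0.1662]
ee_rot: [0.743, 0.669, 0.001, 0.0]
ft_force: [-1.3, 0.0, 6.5]
grip_width: 0.275
t 9.25 p [ 0.59   -0.0104  0.1662] yawY -6.02 tilt [0.0015 0.0007] F [-1.25  0.01  6.52] T [ 0.052  0.786 -0.008] w 23.47 q7 0.05
clock: 9.62
position: [0.5901, -0.0104, 0.166]
ee_rot: [0.743, 0.669, 0.001, 0.0]
ft_force: [-4.2, -0.0, 13.4]
grip_width: 0.274
t 9.62 p [ 0.5901 -0.0104  0.166 ] yawY -6.03 tilt [0.002  0.0011] F [-4.22 -0.02 13.36] T [0.033 1.417 0.026] w 23.39 q7 0.05
```

```bash
python3 -m handwheel '[[[0,0,-0.0027,0,0,0,0],[0,0,-0.0027,0,0,0,0],[0,0,-0.0027,0,0,0,0]]]' 80
python3 -c "
from h import *
st()"
python3 -m handwheel '[[[0,0,0,0,0,0.13,0],[0,0,0,0,0,0.26,0],[0,0,0,0,0,0.39,0],[0,0,0,0,0,0.52,0],[0,0,0,0,0,0.52,0]]]'
python3 -c "
from h import *
st()"
```

```text
clock: 10.0
position: [0.5896, -0.0102, 0.1669]
ee_rot: [0.743, 0.669, 0.0, 0.0]
ft_force: [-0.6, -0.7, -1.5]
grip_width: 0.27
t 10.0 p [ 0.5896 -0.0102  0.1669] yawY -6.01 tilt [0.0006 0.0002] F [-0.58 -0.71 -1.47] T [-0.013  0.018  0.008] w 23.06 q7 0.05
clock: 10.62
position: [0.5901, -0.0106, 0.1671]
ee_rot: [0.89, 0.456, 0.001, 0.001]
ft_force: [2.0, -1.6, -1.8]
grip_width: 0.269
t 10.62 p [ 0.5901 -0.0106  0.1671] yawY -35.77 tilt [ 0.0017 -0.0007] F [ 2.01 -1.58 -1.76] T [-0.516 -0.872  0.031] w 23.0 q7 -0.43
```

```bash
python3 -m handwheel '[[[0,0,0,0,0,0.15,0],[0,0,0,0,0,0.3,0],[0,0,0,0,0,0.45,0],[0,0,0,0,0,0.6,0],[0,0,0,0,0,0.7,0],[0,0,0,0,0,0.7,0]]]'
python3 -c "
from h import *
st()"
python3 -m handwheel '[[[0,0,0,0,0,0.12,0],[0,0,0,0,0,0.23,0],[0,0,0,0,0,0.28,0],[0,0,0,0,0,0.28,0],[0,0,0,0,0,0.28,0]]]'
python3 -c "
from h import *
st()
a=sum(manip.camera('scene').astype(float) for _ in range(3))/3
i=np.clip(a*1.3,0,255).astype(np.uint8); crop(i,'s6',285,180,335,225,12)
"
```

```text
clock: 11.38
position: [0.59, -0.011, 0.1671]
ee_rot: [0.992, 0.124, 0.001, 0.001]
ft_force: [2.3, -3.6, -2.3]
grip_width: 0.268
t 11.38 p [ 0.59   -0.011   0.1671] yawY -75.75 tilt [ 0.0015 -0.001 ] F [ 2.27 -3.62 -2.29] T [-1.124 -0.943  0.012] w 22.86 q7 -1.05
clock: 12.0
position: [0.5898, -0.0111, 0.1672]
ee_rot: [1.0, -0.015, 0.001, 0.0]
ft_force: [2.9, -4.7, -3.5]
grip_width: 0.269
t 12.0 p [ 0.5898 -0.0111  0.1672] yawY -91.74 tilt [ 0.0013 -0.0007] F [ 2.87 -4.74 -3.47] T [-1.556 -0.948  0.106] w 23.0 q7 -1.3
```

View pics/s6.png

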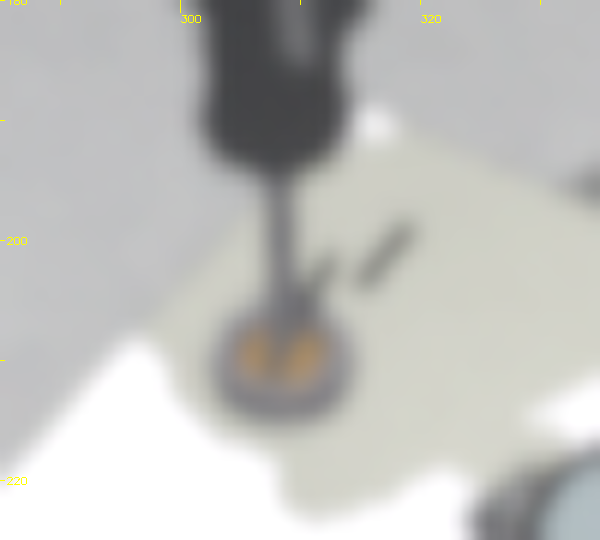

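```bash
python3 -c "
from h import *
c=onz('scene',(308.2,209.4),.058)
for uv in [(313,201.2),(312.5,201.8),(311,204)]:
  d=onz('scene',uv,.058)-c; print(np.hypot(*d[:2]),np.degrees(np.arctan2(d[1],d[0])))
for a in (-150,-160,-170,-176):
  print(a,proj('scene',c+.031*np.array([np.cos(np.radians(a)),np.sin(np.radians(a)),0])),proj('scene',c+.010*np.array([np.cos(np.radians(a)),np.sin(np.radians(a)),0])))
print(onz('scene',(315,204),.05)-c,onz('scene',(319,198.5),.05)-c)
"
```

```text
0.035032373920308515 -166.22789754533932
0.03226186692427754 -165.51600030676
0.022539732964606065 -163.76910585226952
-150 [309.53957341 201.62200451] [308.63811008 206.85619151]
-160 [311.36406216 201.86212024] [309.23428722 206.93597359]
-170 [313.09799219 202.32762539] [309.7996336  207.09023559]
-176 [314.0738711  202.71017439] [310.11695493 207.21675593]
[-0.03442306 -0.0016148  -0.008     ] [-0.05939154 -0.00538178 -0.008     ]
```

```bash
python3 -m handwheel '[[[0,0,0,0,0,0.07,0],[0,0,0,0,0,0.13,0],[0,0,0,0,0,0.13,0],[0,0,0,0,0,0.13,0]]]'
python3 -c "
from h import *
st()
a=sum(manip.camera('scene').astype(float) for _ in range(4))/4
i=np.clip(a*1.3,0,255).astype(np.uint8); crop(i,'s7',300,190,330,217,20)
"
```

```text
clock: 12.65
position: [0.5898, -0.0111, 0.1672]
ee_rot: [0.997, -0.08, 0.001, 0.0]
ft_force: [3.0, -4.6, -2.7]
grip_width: 0.268
t 12.65 p [ 0.5898 -0.0111  0.1672] yawY -99.19 tilt [ 0.0011 -0.0007] F [ 3.05 -4.61 -2.7 ] T [-1.627 -0.886  0.031] w 22.85 q7 -1.41
```

View pics/s7.png

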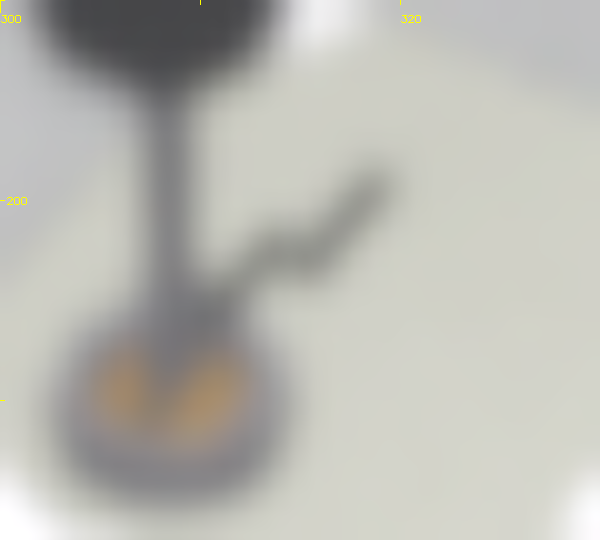

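```bash
python3 -m handwheel '[[[0,0,0,0,0,-0.12,0],[0,0,0,0,0,-0.12,0],[0,0,-0.02,0,0,-0.12,0],[0,0,-0.06,0,0,-0.12,0],[0,0,-0.06,0,0,-0.12,0],[0,0,-0.06,0,0,-0.12,0]]]'
python3 -c "
from h import *
st()
go(.6508,-.1597,.2272,37)
a=sum(manip.camera('scene').astype(float) for _ in range(4))/4
i=np.clip(a*1.3,0,255).astype(np.uint8); crop(i,'s8',300,190,330,217,20)
"
```

```text
clock: 13.6
position: [0.5895, -0.0095, 0.2273]
ee_rot: [1.0, -0.022, 0.0, -0.001]
ft_force: [0.4, -0.5, -0.8]
grip_width: 0.269
t 13.6 p [ 0.5895 -0.0095  0.2273] yawY -92.51 tilt [0.0007 0.0017] F [ 0.37 -0.5  -0.76] T [0.005 0.031 0.036] w 22.98 q7 -1.35
shift [ 6.780e-02  1.474e-01 -1.000e-04] turn [-1.800e-03  2.000e-04  8.813e-01] rows>= 4.7
```

View pics/s8.png

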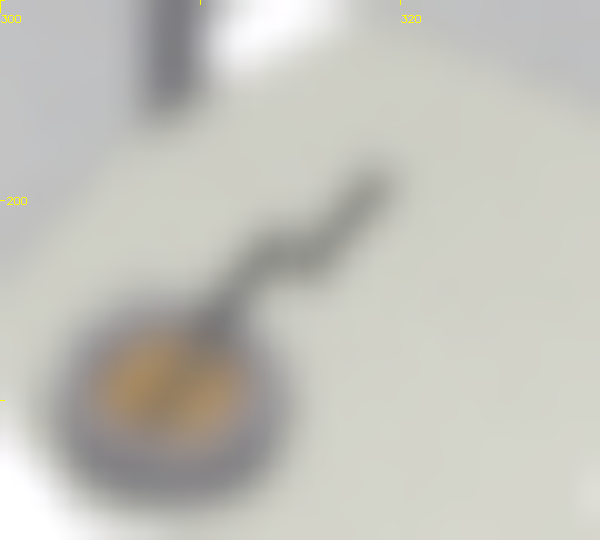

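```bash
python3 -c "
from h import *
go(.6508,-.1603,.2272,-53)"
```

```text
shift [ 0.0681  0.1474 -0.0007] turn [-6.000e-04  2.000e-04 -6.899e-01] rows>= 3.7
```

```bash
python3 -m handwheel '[[[0.017,0.037,-0.001,0,0,-0.17,0],[0.034,0.074,-0.001,0,0,-0.34,0],[0.051,0.11,-0.001,0,0,-0.51,0],[0.068,0.147,-0.001,-0.001,0,-0.69,0],[0.068,0.147,-0.001,-0.001,0,-0.69,0],[0.068,0.147,-0.001,-0.001,0,-0.69,0],[0.068,0.147,-0.001,-0.001,0,-0.69,0],[0.068,0.147,-0.001,-0.001,0,-0.69,0]]]'
python3 -c "
from h import *
st()
a=sum(manip.camera('scene').astype(float) for _ in range(3))/3
i=np.clip(a*1.4,0,255).astype(np.uint8); crop(i,'s9',225,130,285,225,8)
st();go(.6508,-.1603,.1205,-53)
"
```

```text
clock: 14.8
position: [0.6513, -0.1589, 0.2282]
ee_rot: [0.948, 0.318, 0.001, 0.0]
ft_force: [-0.4, 0.4, -0.9]
grip_width: 0.273
t 14.8 p [ 0.6513 -0.1589  0.2282] yawY -52.93 tilt [ 0.0012 -0.0002] F [-0.41  0.38 -0.88] T [-0.002 -0.01   0.016] w 23.36 q7 -0.46
t 14.95 p [ 0.6512 -0.1595  0.2283] yawY -52.96 tilt [ 0.0013 -0.0004] F [-0.04  0.48 -0.18] T [-0.011  0.008 -0.021] w 23.04 q7 -0.46
shift [-0.0008  0.0003  0.1078] turn [ 0.0011 -0.0008  0.0007] rows>= 1.7
```

View pics/s9.png

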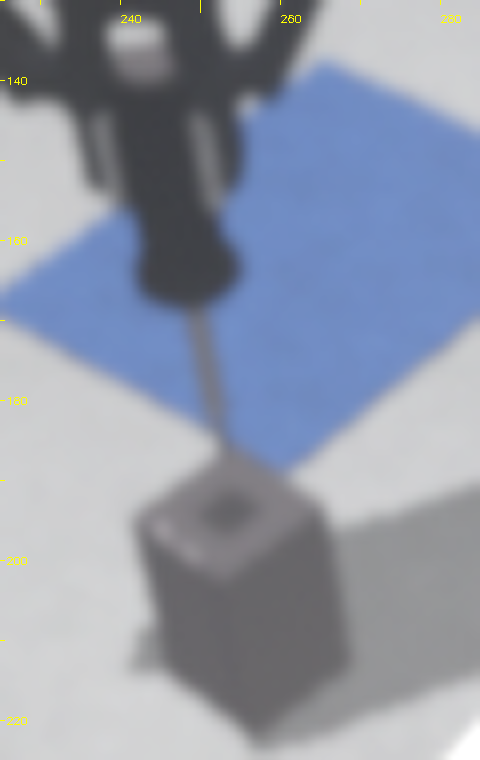

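```bash
python3 -m handwheel '[[[-0.0005,0,0.03,0,0,0,0],[-0.0005,0,0.06,0,0,0,0],[-0.0005,0,0.08,0,0,0,0],[-0.0005,0,0.095,0,0,0,0],[-0.0005,0,0.103,0,0,0,0],[-0.0005,0,0.105,0,0,0,0],[-0.0005,0,0.105,0,0,0,0]]]'
python3 -c "
from h import *
st()"
```

```text
clock: 15.82
position: [0.6512, -0.1607, 0.1238]
ee_rot: [0.948, 0.317, 0.001, 0.001]
ft_force: [-0.2, 0.1, -0.9]
grip_width: 0.269
t 15.82 p [ 0.6512 -0.1607  0.1238] yawY -53.0 tilt [ 0.0021 -0.0008] F [-0.21  0.11 -0.86] T [-0.001 -0.035 -0.023] w 22.94 q7 -0.41
```

```bash
python3 -m handwheel '[[[0,0,0.002,0,0,0,0],[0,0,0.003,0,0,0,0],[0,0,0.003,0,0,0,0],[0,0,0.003,0,0,0,0]]]'
python3 -c "
from h import *
st()"
```

```text
clock: 16.32
position: [0.6511, -0.1605, 0.1206]
ee_rot: [0.948, 0.317, 0.001, 0.001]
ft_force: [0.0, 1.0, 3.3]
grip_width: 0.27
t 16.32 p [ 0.6511 -0.1605  0.1206] yawY -52.99 tilt [ 0.0018 -0.0006] F [0.01 0.99 3.26] T [ 0.175  0.196 -0.004] w 23.1 q7 -0.41
```

```bash
python3 -m handwheel '[[[0,0,-0.0005,0,0,0,0.07],[0,0,-0.0005,0,0,0,0.07],[0,0,-0.0005,0,0,0,0.07],[0,0,-0.0005,0,0,0,0.07],[0,0,-0.05,0,0,0,0.07],[0,0,-0.1,0,0,0,0.07],[0,0,-0.12,0,0,0,0.07],[0,0,-0.12,0,0,0,0.07]]]' 30
python3 -c "
from h import *
st()
i=manip.camera('scene');crop(cv2.convertScaleAbs(i,alpha=1.3),'s10',225,110,285,225,6)
go(.5645,.3678,.24,30)
go(.5645,.3678,.24,0)
go(.5645,.3678,.24,90)
"
```

```text
clock: 17.32
position: [0.6512, -0.1607, 0.2412]
ee_rot: [0.948, 0.317, 0.001, 0.001]
ft_force: [0.4, 0.6, -0.7]
grip_width: 0.82
t 17.32 p [ 0.6512 -0.1607  0.2412] yawY -52.99 tilt [ 0.0032 -0.0008] F [ 0.36  0.57 -0.67] T [-0.003  0.037  0.003] w 70.04 q7 -0.46
shift [ 0.2491 -0.4736 -0.0006] turn [ 1.1000e-03  1.0000e-04 -1.4485e+00] rows>= 8.6
shift [ 0.2491 -0.4736 -0.0006] turn [ 1.000e-03 -2.000e-04 -9.249e-01] rows>= 8.6
shift [ 0.2491 -0.4736 -0.0006] turn [ 6.000e-04 -8.000e-04  6.459e-01] rows>= 8.6
```

View pics/s10.png

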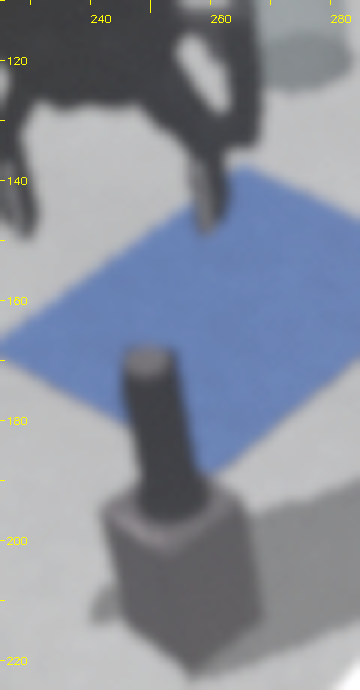

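```bash
python3 -m handwheel '[[[0.031,-0.059,0,0,0,-0.07,0.07],[0.062,-0.118,0,0,0,-0.15,0.055],[0.093,-0.178,0,0,0,-0.22,0.055],[0.125,-0.237,0,0,0,-0.3,0.055],[0.156,-0.296,0,0,0,-0.38,0.055],[0.187,-0.355,0,0,0,-0.46,0.055],[0.218,-0.414,0,0,0,-0.53,0.055],[0.249,-0.473,0,0,0,-0.58,0.055]]]'
python3 -c "
from h import *
i=manip.camera('top');cv2.imwrite('pics/t11.png',cv2.convertScaleAbs(i,alpha=1.6))
st();go(.5645,.3678,.06,-20)
"
```

```text
clock: 18.38
position: [0.569, 0.335, 0.2378]
ee_rot: [0.817, 0.576, -0.001, 0.0]
ft_force: [1.2, 1.2, 0.9]
grip_width: 0.647
t 18.43 p [0.565  0.346  0.2365] yawY -18.86 tilt [-0.0038  0.0019] F [-5.97  9.03 -1.46] T [ 0.508  0.332 -0.068] w 54.76 q7 -0.73
shift [ 0.0204 -0.0068  0.1766] turn [-0.0042 -0.0005  0.0199] rows>= 2.8
```

View pics/t11.png

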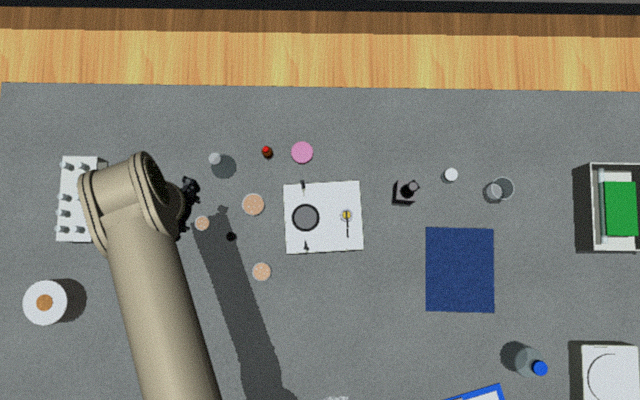

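```bash
python3 -m handwheel '[[[0,0,0,0,0,0,0.055],[0,0,0,0,0,0,0.055],[0,0,0,0,0,0,0.055]]]'
python3 -c "
from h import *
a=sum(manip.camera('top').astype(float) for _ in range(3))/3
crop(np.clip(a*1.5,0,255).astype(np.uint8),'t12',330,200,365,245,14)
st();go(.5646,.3679,.05,-20)
print(onz('top',(346.3,227),.058)-onz('top',(346,215),.058), proj('top',(.589,-.0098,.058)))
"
```

```text
clock: 18.8
position: [0.5709, 0.3314, 0.2395]
ee_rot: [0.819, 0.574, 0.0, 0.001]
ft_force: [0.2, 0.7, 0.3]
grip_width: 0.644
t 18.95 p [0.5708 0.3322 0.2399] yawY -19.84 tilt [ 0.0012 -0.0005] F [ 0.58 -0.53  1.17] T [ 0.04  -0.05   0.017] w 55.11 q7 -0.73
shift [ 0.0315 -0.0182  0.1898] turn [0.0013 0.     0.0027] rows>= 3.1
[-0.03069929 -0.00111942  0.        ] [345.97530848 214.41831998]
```

View pics/t12.png

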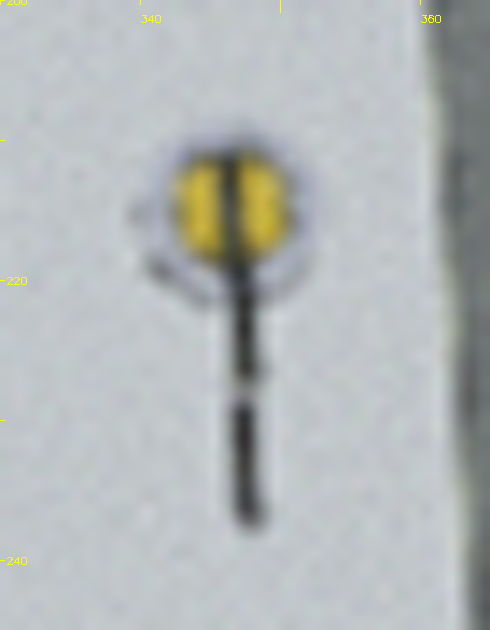

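```bash
python3 -m handwheel '[[[0.01,-0.006,0.06,0,0,0,0.055],[0.02,-0.012,0.12,0,0,0,0.055],[0.0315,-0.018,0.17,0,0,0,0.055],[0.0315,-0.018,0.19,0,0,0,0.055],[0.0315,-0.018,0.19,0,0,0,0.055],[0.0315,-0.018,0.19,0,0,0,0.055]]]'
python3 -c "
from h import *
st();go(.5646,.3679,.012,-20)
a=manip.camera('scene')
crop(np.clip(a*1.3,0,255).astype(np.uint8),'s12',395,220,475,310,8)
"
```

```text
clock: 19.7
position: [0.5661, 0.3684, 0.0524]
ee_rot: [0.818, 0.575, 0.002, 0.001]
ft_force: [-0.3, -1.0, 0.1]
grip_width: 0.649
t 19.7 p [0.5661 0.3684 0.0524] yawY -19.83 tilt [0.0041 0.0011] F [-0.26 -1.03  0.1 ] T [0.025 0.004 0.018] w 55.4 q7 -0.71
shift [-0.0011 -0.0014  0.0404] turn [ 0.0035 -0.0024  0.0029] rows>= 0.6
```

View pics/s12.png

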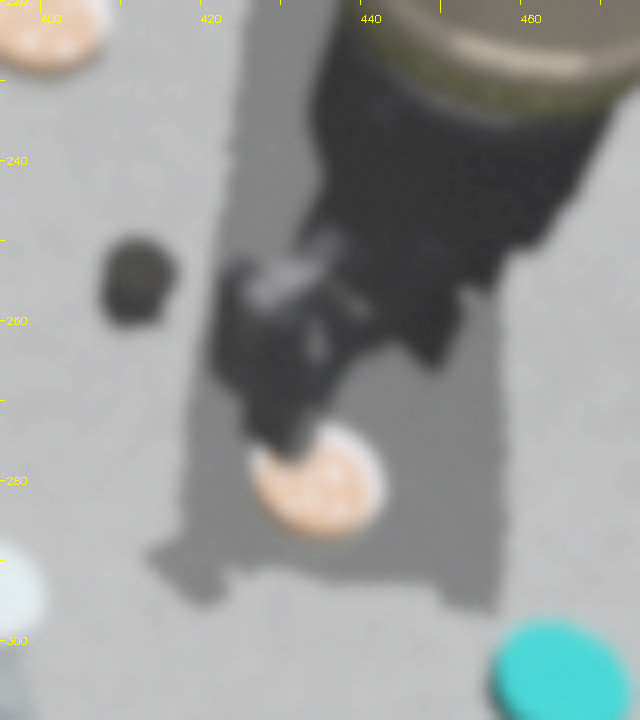

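```bash
python3 -m handwheel '[[[-0.001,-0.0014,0.03,0,0,0,0.055],[-0.001,-0.0014,0.042,0,0,0,0.055],[-0.001,-0.0014,0.042,0,0,0,0.055],[-0.001,-0.0014,0.042,0,0,0,0.055]]]'
python3 -c "
from h import *
st()"
python3 -m handwheel '[[[0,0,0.002,0,0,0,0.055],[0,0,0.004,0,0,0,0.055],[0,0,0.004,0,0,0,0.055]]]'
python3 -c "
from h import *
st()"
```

```text
clock: 20.25
position: [0.5636, 0.3684, 0.0091]
ee_rot: [0.818, 0.575, 0.001, 0.001]
ft_force: [1.0, 0.8, -0.4]
grip_width: 0.644
t 20.25 p [0.5636 0.3684 0.0091] yawY -19.77 tilt [0.0027 0.0004] F [ 0.97  0.79 -0.42] T [-0.007 -0.002 -0.002] w 55.03 q7 -0.69
clock: 20.62
position: [0.5627, 0.3681, 0.0037]
ee_rot: [0.818, 0.575, 0.0, 0.001]
ft_force: [-0.1, -0.4, -0.5]
grip_width: 0.641
t 20.62 p [0.5627 0.3681 0.0037] yawY -19.77 tilt [ 0.0011 -0.0007] F [-0.1  -0.36 -0.48] T [-0.045 -0.037 -0.016] w 54.77 q7 -0.69
```

```bash
python3 -m handwheel '[[[0,0.001,0.002,0,0,0,0.055],[0,0.001,0.0022,0,0,0,0.055],[0,0.001,0.0022,0,0,0,0.045],[0,0.001,0.0022,0,0,0,0.03],[0,0.001,0.0022,0,0,0,0.02],[0,0.001,0.0022,0,0,0,0.02],[0,0.001,0.0022,0,0,0,0.02]]]' 25
python3 -c "
from h import *
st()"
```

```text
clock: 21.5
position: [0.5639, 0.3679, 0.0018]
ee_rot: [0.818, 0.575, 0.001, 0.001]
ft_force: [-0.0, -0.6, 4.2]
grip_width: 0.452
t 21.5 p [0.5639 0.3679 0.0018] yawY -19.77 tilt [ 0.0016 -0.0003] F [-0.02 -0.65  4.24] T [-0.043 -0.016  0.021] w 38.62 q7 -0.69
```

```bash
python3 -m handwheel '[[[0,0,0,0,0,0,0.02],[0,0,-0.02,0,0,0,0.02],[0,0,-0.06,0,0,0,0.02],[0,0,-0.11,0,0,0,0.02],[0,0,-0.16,0,0,0,0.02],[0,0,-0.19,0,0,0,0.02],[0,0,-0.19,0,0,0,0.02],[0,0,-0.19,0,0,0,0.02]]]' 40
python3 -c "
from h import *
st(); go(.5818,.0943,.19,-86)
a=manip.camera('scene')
crop(np.clip(a*1.3,0,255).astype(np.uint8),'s13',380,150,500,300,5)
"
```

```text
clock: 22.5
position: [0.563, 0.3678, 0.1912]
ee_rot: [0.818, 0.575, -0.0, 0.0]
ft_force: [-0.0, -0.1, -0.7]
grip_width: 0.447
t 22.5 p [0.563  0.3678 0.1912] yawY -19.77 tilt [ 0.0004 -0.0009] F [-0.02 -0.1  -0.75] T [-0.036 -0.012  0.034] w 38.19 q7 -0.76
shift [-0.251   0.1101  0.0014] turn [1.000e-03 3.000e-04 1.156e+00] rows>= 6.2
```

View pics/s13.png

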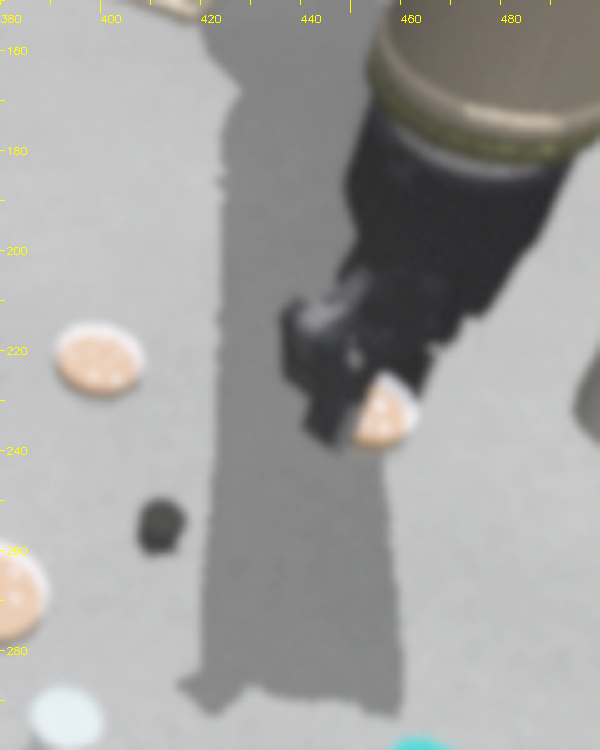

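Dish b is held level at scene(455,231). Next, carry it to the viewing pose, staying high.

```bash
python3 -m handwheel '[[[-0.025,0.011,0,0,0,0.12,0.02],[-0.06,0.026,0,0,0,0.28,0.02],[-0.1,0.044,0,0,0,0.46,0.02],[-0.14,0.061,0,0,0,0.64,0.02],[-0.18,0.079,0,0,0,0.82,0.02],[-0.215,0.094,0,0,0,1.0,0.02],[-0.24,0.105,0,0,0,1.12,0.02],[-0.251,0.11,0.001,0,0,1.156,0.02]]]'
python3 -m handwheel '[[[0,0,0,0,0,0,0.02],[0,0,0,0,0,0,0.02],[0,0,0,0,0,0,0.02]]]'
python3 -c "
from h import *
st(); go(.5818,.0943,.1347,-86)
"
```

```text
clock: 23.55
position: [0.5817, 0.0928, 0.1901]
ee_rot: [0.999, 0.033, -0.0, 0.001]
ft_force: [-0.3, 1.5, -1.0]
grip_width: 0.446
clock: 23.92
position: [0.5821, 0.0958, 0.1906]
ee_rot: [0.999, 0.036, 0.001, 0.0]
ft_force: [1.0, 0.1, -1.0]
grip_width: 0.447
t 23.93 p [0.5821 0.0958 0.1906] yawY -85.84 tilt [ 0.001  -0.0004] F [ 0.99  0.1  -1.01] T [-0.016  0.004  0.013] w 38.19 q7 -1.43
shift [-0.0005  0.0015  0.0559] turn [ 0.0005 -0.001   0.0027] rows>= 0.9
```

```bash
python3 -m handwheel '[[[0,0.001,0.015,0,0,0,0.02],[0,0.001,0.035,0,0,0,0.02],[0,0.001,0.05,0,0,0,0.02],[0,0.001,0.056,0,0,0,0.02],[0,0.001,0.056,0,0,0,0.02],[0,0.001,0.056,0,0,0,0.02],[0,0.001,0.056,0,0,0,0.02]]]'
python3 -c "
from h import *
st(); go(.5818,.0943,.1347,-86)
a=manip.camera('scene')
crop(np.clip(a*1.3,0,255).astype(np.uint8),'s14',280,140,400,260,6)
print(proj('scene',(.5818,.0943,.14)))
for s in(1,-1): print([proj('scene',(.5818+s*k*.9975,.0943+s*k*.071,.14)) for k in(.03,.04,.08)])
"
```

```text
clock: 24.8
position: [0.5826, 0.0936, 0.1353]
ee_rot: [0.999, 0.035, 0.001, 0.0]
ft_force: [-0.5, -0.7, -0.5]
grip_width: 0.448
t 24.8 p [0.5826 0.0936 0.1353] yawY -86.0 tilt [ 0.002  -0.0002] F [-0.52 -0.66 -0.48] T [ 0.023 -0.027  0.026] w 38.23 q7 -1.4
shift [-0.0008 -0.0008  0.0006] turn [ 0.0003 -0.002   0.0001] rows>= 0.0
[341.65705465 202.88810301]
[array([335.79821624, 210.17790267]), array([333.79572142, 212.66948633]), array([325.52510029, 222.96012191])]
[array([347.30240287, 195.86393635]), array([349.13874803, 193.5790827 ]), array([356.26765356, 184.70901505])]
```

View pics/s14.png

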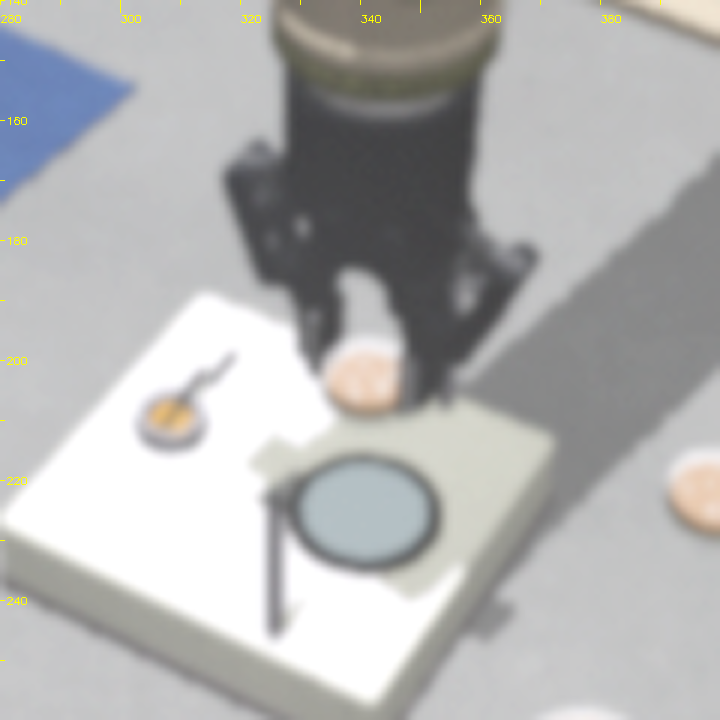

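```bash
for i in 1; do python3 -m handwheel '[[[0,0,0,0,0,0,0.02],[0,0,0,0,0,0,0.02],[0,0,0,0,0,0,0.02],[0,0,0,0,0,0,0.02],[0,0,0,0,0,0,0.02],[0,0,0,0,0,0,0.02],[0,0,0,0,0,0,0.02],[0,0,0,0,0,0,0.02]]]'; done
python3 -m handwheel '[[[0,0,0,0,0,0,0.02],[0,0,0,0,0,0,0.02],[0,0,0,0,0,0,0.02],[0,0,0,0,0,0,0.02],[0,0,0,0,0,0,0.02],[0,0,0,0,0,0,0.02],[0,0,0,0,0,0,0.02],[0,0,0,0,0,0,0.02]]]'
python3 -m handwheel '[[[0,0,0,0,0,0,0.02],[0,0,0,0,0,0,0.02],[0,0,-0.02,0,0,0,0.02],[0,0,-0.05,0,0,0,0.02],[0,0,-0.08,0,0,0,0.02],[0,0,-0.1,0,0,0,0.02],[0,0,-0.1,0,0,0,0.02],[0,0,-0.1,0,0,0,0.02]]]'
python3 -c "
from h import *
st(); go(.42,-.27,.2372,-86);  go(.42,-.27,.2372,-60)
a=manip.camera('scene'); 
c=[onz('top',p,.003) for p in [(426,227),(494,228.5),(494.5,311),(426,311)]]
print(np.mean(c,axis=0))
"
```

```text
clock: 25.85
position: [0.5823, 0.0935, 0.1348]
ee_rot: [0.999, 0.035, 0.001, 0.0]
ft_force: [0.3, -0.0, -0.9]
grip_width: 0.444
clock: 26.85
position: [0.5823, 0.0935, 0.1348]
ee_rot: [0.999, 0.035, 0.001, 0.0]
ft_force: [-0.6, 0.6, -0.3]
grip_width: 0.445
clock: 27.85
position: [0.5817, 0.0937, 0.234]
ee_rot: [0.999, 0.035, 0.0, 0.0]
ft_force: [-0.3, 0.5, -0.8]
grip_width: 0.445
t 27.85 p [0.5817 0.0937 0.234 ] yawY -85.99 tilt [ 0.0002 -0.0007] F [-0.34  0.5  -0.76] T [ 0.013  0.029 -0.035] w 37.97 q7 -1.46
shift [-0.1868  0.3515 -0.0029] turn [ 0.0007 -0.0001  0.0002] rows>= 6.4
shift [-0.1868  0.3515 -0.0029] turn [ 0.0007  0.     -0.4536] rows>= 6.4
[ 0.45466845 -0.31394618  0.003     ]
```

```bash
python3 -c "
from h import *
go(.3747,-.314,.15,-86)
"
```

```text
shift [-0.2349  0.3921  0.0842] turn [0.0009 0.0002 0.0001] rows>= 7.4
```

```bash
python3 -m handwheel '[[[-0.02,0.033,0,0,0,0,0.02],[-0.05,0.083,0,0,0,0,0.02],[-0.08,0.133,0,0,0,0,0.02],[-0.11,0.183,0,0,0,0,0.02],[-0.14,0.233,0.01,0,0,0,0.02],[-0.17,0.283,0.03,0,0,0,0.02],[-0.2,0.333,0.05,0,0,0,0.02],[-0.22,0.367,0.07,0,0,0,0.02]]]'
python3 -m handwheel '[[[-0.01,0.02,0.01,0,0,0,0.02],[-0.01,0.02,0.01,0,0,0,0.02],[-0.01,0.02,0.01,0,0,0,0.02],[-0.01,0.02,0.01,0,0,0,0.02]]]'
python3 -c "
from h import *
st(); go(.3747,-.314,.02,-86)
"
```

```text
clock: 28.9
position: [0.3869, -0.2895, 0.1639]
ee_rot: [0.999, 0.034, 0.001, -0.0]
ft_force: [1.7, 1.0, -0.9]
grip_width: 0.448
clock: 29.4
position: [0.3807, -0.3075, 0.155]
ee_rot: [0.999, 0.036, 0.001, 0.0]
ft_force: [0.2, 0.2, -0.7]
grip_width: 0.443
t 29.4 p [ 0.3807 -0.3075  0.155 ] yawY -85.88 tilt [ 0.002 -0.   ] F [ 0.24  0.23 -0.71] T [-0.009  0.013 -0.007] w 37.82 q7 -0.7
shift [-0.0067  0.006   0.135 ] turn [ 0.0002 -0.002   0.0022] rows>= 2.2
```

```bash
python3 -m handwheel '[[[-0.003,0.003,0.03,0,0,0,0.02],[-0.006,0.006,0.07,0,0,0,0.02],[-0.006,0.006,0.105,0,0,0,0.02],[-0.006,0.006,0.125,0,0,0,0.02],[-0.006,0.006,0.135,0,0,0,0.02],[-0.006,0.006,0.135,0,0,0,0.02],[-0.006,0.006,0.135,0,0,0,0.02]]]'
python3 -c "
from h import *
st(); go(.3747,-.314,.0052,-86)
"
```

```text
clock: 30.28
position: [0.3752, -0.3152, 0.0207]
ee_rot: [0.999, 0.035, 0.001, 0.001]
ft_force: [-0.1, -0.3, -0.7]
grip_width: 0.446
t 30.27 p [ 0.3752 -0.3152  0.0207] yawY -85.96 tilt [ 0.0027 -0.001 ] F [-0.09 -0.31 -0.7 ] T [0.011 0.013 0.036] w 38.1 q7 -0.46
shift [-0.0004 -0.0012  0.0155] turn [ 0.0012 -0.0026  0.0007] rows>= 0.2
```

```bash
python3 -m handwheel '[[[0,0,0.006,0,0,0,0.02],[0,0,0.012,0,0,0,0.02],[0,0,0.0155,0,0,0,0.02],[0,0,0.0155,0,0,0,0.02],[0,0,0.0155,0,0,0,0.02]]]'
python3 -c "
from h import *
st(); go(.3747,-.314,.0052,-86)
"
```

```text
clock: 30.9
position: [0.3744, -0.3149, 0.0047]
ee_rot: [0.999, 0.035, 0.001, -0.0]
ft_force: [-4.2, 5.9, 17.2]
grip_width: 0.446
t 30.9 p [ 0.3744 -0.3149  0.0047] yawY -86.01 tilt [0.0013 0.0008] F [-4.19  5.86 17.17] T [1.048 0.891 0.044] w 38.09 q7 -0.44
shift [ 0.0003 -0.0009 -0.0005] turn [-0.0007 -0.0013 -0.0002] rows>= 0.0
```

```bash
python3 -m handwheel '[[[0,0,-0.001,0,0,0,0.02],[0,0,-0.001,0,0,0,0.02],[0,0,-0.001,0,0,0,0.056],[0,0,-0.001,0,0,0,0.056],[0,0,-0.001,0,0,0,0.056],[0,0,-0.03,0,0,0,0.056],[0,0,-0.08,0,0,0,0.056],[0,0,-0.13,0,0,0,0.062]]]' 30
python3 -c "
from h import *
st()
a=manip.camera('scene')
crop(np.clip(a*1.3,0,255).astype(np.uint8),'s15',210,100,330,220,6)
go(.4397,.2088,.16,-60);go(.4397,.2088,.16,-20)
"
```

```text
clock: 31.9
position: [0.3739, -0.3151, 0.1355]
ee_rot: [0.999, 0.035, 0.0, 0.0]
ft_force: [1.9, 0.0, 0.8]
grip_width: 0.729
t 31.9 p [ 0.3739 -0.3151  0.1355] yawY -86.03 tilt [ 0.0003 -0.0007] F [1.88 0.04 0.8 ] T [ 0.021 -0.078 -0.043] w 62.27 q7 -0.65
shift [ 0.0997 -0.5207 -0.0208] turn [ 0.0047 -0.0045 -0.4559] rows>= 8.5
shift [ 0.0997 -0.5207 -0.0208] turn [ 0.0063 -0.0027 -1.154 ] rows>= 8.5
```

View pics/s15.png

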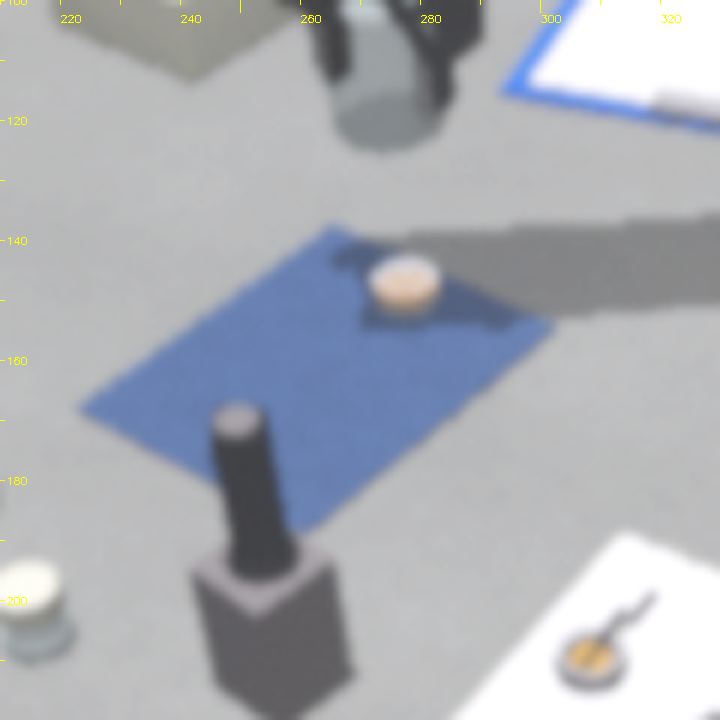

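```bash
python3 -m handwheel '[[[0.02,-0.05,-0.03,0,0,0,0.065],[0.05,-0.1,-0.06,0,0,-0.05,0.065],[0.075,-0.155,-0.06,0,0,-0.1,0.065],[0.09,-0.215,-0.06,0,0,-0.18,0.065],[0.098,-0.275,-0.06,0,0,-0.26,0.065],[0.1,-0.335,-0.06,0,0,-0.36,0.065],[0.1,-0.395,-0.06,0,0,-0.456,0.065],[0.1,-0.45,-0.06,0,0,-0.456,0.065]]]'
python3 -c "
from h import *
st(); print(onz('scene',(277.3,146.5),.017))
a=manip.camera('top');cv2.imwrite('pics/t16.png',cv2.convertScaleAbs(a,alpha=1.6))
a=manip.camera('scene');crop(np.clip(a*1.3,0,255).astype(np.uint8),'s16',360,200,500,320,5)
go(.4397,.2088,.06,-60)
"
```

```text
clock: 32.95
position: [0.4424, 0.1395, 0.1942]
ee_rot: [0.965, 0.26, 0.001, -0.0]
ft_force: [1.2, 0.1, -0.0]
grip_width: 0.762
t 32.95 p [0.4424 0.1395 0.1942] yawY -59.8 tilt [0.0015 0.0005] F [ 1.17  0.05 -0.05] T [ 0.02  -0.055 -0.024] w 65.08 q7 -1.47
[ 0.37862556 -0.31219964  0.017     ]
shift [ 0.0315 -0.0566  0.1337] turn [ 0.001  -0.0006  0.0113] rows>= 2.4
```

View pics/t16.png

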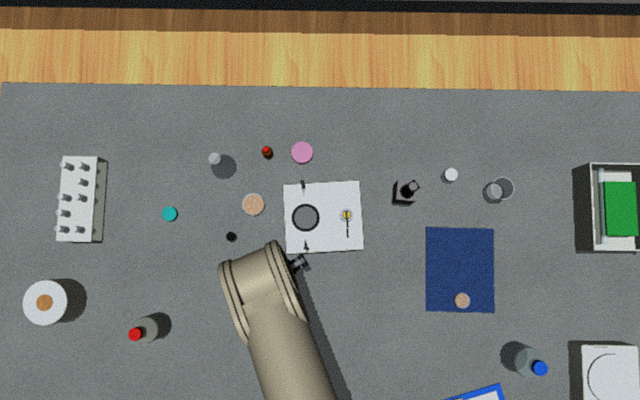

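View pics/s16.png

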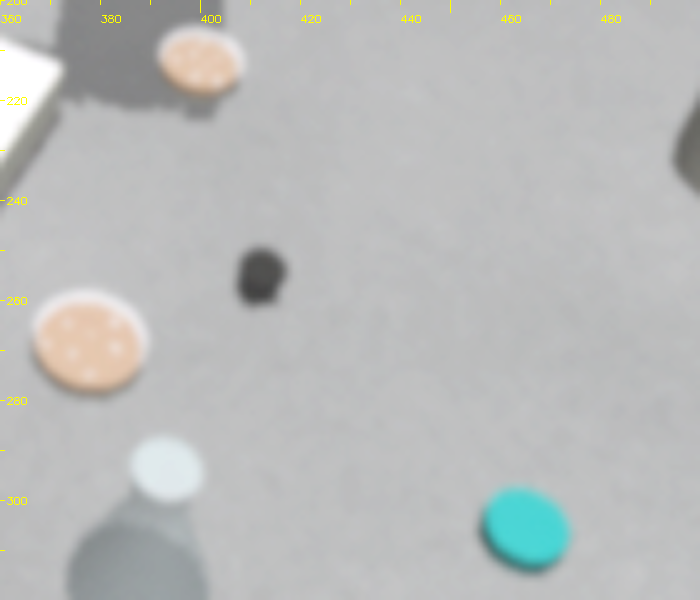

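```bash
python3 -c "
from h import *
p=(397.8,212.2)
P=onz('scene',p,.014); print(P, onz('scene',(400,221),.014)); print(proj('top',P))
i=cv2.imread('pics/s16.png')
a=manip.camera('scene');crop(np.clip(a*1.3,0,255).astype(np.uint8),'s17',380,190,420,230,15)
"
```

```text
[0.41344373 0.18686025 0.014     ] [0.44081167 0.20821141 0.014     ]
[269.17715471 281.71818074]
```

View pics/s17.png

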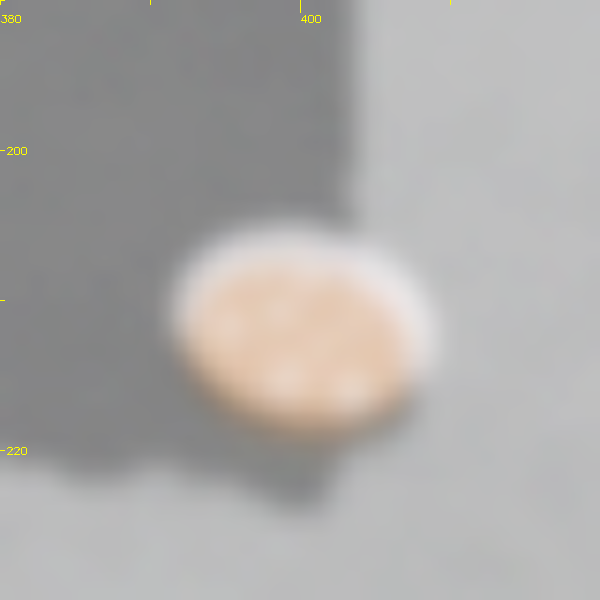

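```bash
python3 -c "
from h import *
a=onz('scene',(400.3,212),.007);b=onz('scene',(400,222),.007);print(a,b,a-b+np.array([.4397,.2086,0]))
P=a
print(proj('top',P),np.hypot(*P[:2]))
st()
"
```

```text
[0.40205688 0.19033726 0.007     ] [0.43818391 0.20798226 0.007     ] [0.40357297 0.190955   0.        ]
[268.03873281 285.96286069] 0.4448348110176571
t 33.1 p [0.4421 0.1404 0.1938] yawY -59.56 tilt [ 0.0011 -0.0015] F [-0.53 -0.8   0.57] T [-0.061  0.074 -0.043] w 65.18 q7 -1.47
```

```bash
python3 -c "
from h import *
go(.4034,.1909,.06,-60)
"
```

```text
shift [-0.0078 -0.0634  0.1337] turn [ 0.0019 -0.0002  0.0077] rows>= 2.4
```

```bash
python3 -m handwheel '[[[-0.004,-0.03,0.02,0,0,0,0.068],[-0.008,-0.063,0.06,0,0,0.008,0.068],[-0.008,-0.063,0.11,0,0,0.008,0.068],[-0.008,-0.063,0.133,0,0,0.008,0.068],[-0.008,-0.063,0.133,0,0,0.008,0.068],[-0.008,-0.063,0.133,0,0,0.008,0.068]]]'
python3 -c "
from h import *
st();go(.4034,.1909,.012,-60)
a=manip.camera('scene');crop(np.clip(a*1.3,0,255).astype(np.uint8),'s18',360,150,440,240,8)
"
```

```text
clock: 33.85
position: [0.4053, 0.1877, 0.0621]
ee_rot: [0.967, 0.255, 0.001, 0.0]
ft_force: [-0.1, -0.1, 0.1]
grip_width: 0.796
t 33.85 p [0.4053 0.1877 0.0621] yawY -60.4 tilt [0.0023 0.0002] F [-0.07 -0.15  0.1 ] T [-0.031 -0.012  0.036] w 67.95 q7 -1.48
shift [-0.0002 -0.0038  0.0501] turn [ 0.001  -0.0021 -0.007 ] rows>= 0.8
```

View pics/s18.png

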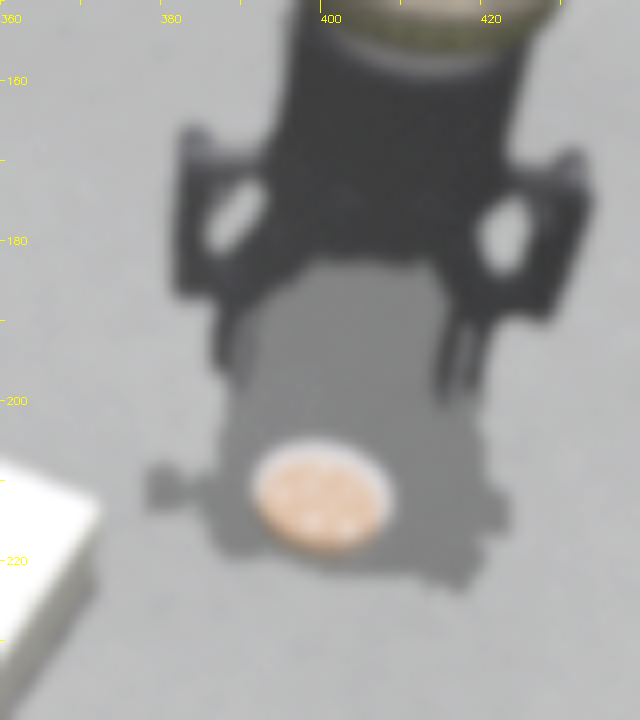

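```bash
python3 -m handwheel '[[[0,-0.003,0.02,0,0,0,0.068],[0,-0.003,0.04,0,0,0,0.068],[0,-0.003,0.051,0,0,0,0.068],[0,-0.003,0.051,0,0,0,0.068],[0,-0.003,0.051,0,0,0,0.068]]]'
python3 -c "
from h import *
st();go(.4034,.1909,.0017,-60)
"
```

```text
clock: 34.52
position: [0.4035, 0.1908, 0.0108]
ee_rot: [0.967, 0.256, 0.001, 0.0]
ft_force: [-0.4, -0.2, -0.1]
grip_width: 0.793
t 34.52 p [0.4035 0.1908 0.0108] yawY -60.35 tilt [0.0021 0.0003] F [-0.35 -0.18 -0.07] T [-0.004 -0.041  0.056] w 67.72 q7 -1.39
shift [-0.0001 -0.0002  0.0091] turn [ 0.0008 -0.0019 -0.006 ] rows>= 0.1
```

```bash
python3 -m handwheel '[[[0,0,0.006,0,0,0,0.068],[0,0,0.009,0,0,0,0.068],[0,0,0.009,0,0,0,0.06],[0,0,0.009,0,0,0,0.05],[0,0,0.009,0,0,0,0.03],[0,0,0.009,0,0,0,0.03],[0,0,0.009,0,0,0,0.03],[0,0,0.009,0,0,0,0.03]]]' 25
python3 -c "
from h import *
st()
"
```

```text
clock: 35.52
position: [0.4031, 0.1905, 0.0013]
ee_rot: [0.967, 0.256, 0.001, 0.0]
ft_force: [-1.8, -0.7, 4.8]
grip_width: 0.57
t 35.52 p [0.4031 0.1905 0.0013] yawY -60.34 tilt [ 0.0012 -0.0004] F [-1.81 -0.71  4.84] T [-0.353  0.325  0.019] w 48.71 q7 -1.37
```

```bash
python3 -m handwheel '[[[0,0,0,0,0,0,0.03],[0,0,-0.02,0,0,0,0.03],[0,0,-0.06,0,0,0,0.03],[0,0,-0.11,0,0,0,0.03],[0,0,-0.16,0,0,0,0.03],[0,0,-0.195,0,0,0,0.03],[0,0,-0.195,0,0,0,0.03],[0,0,-0.195,0,0,0,0.03]]]' 40
python3 -c "
from h import *
st();go(.5818,.0943,.195,-86)
a=manip.camera('scene');crop(np.clip(a*1.3,0,255).astype(np.uint8),'s19',360,100,460,220,5)
"
```

```text
clock: 36.52
position: [0.4024, 0.1905, 0.1953]
ee_rot: [0.967, 0.256, 0.0, 0.0]
ft_force: [0.0, 0.5, -0.7]
grip_width: 0.563
t 36.52 p [0.4024 0.1905 0.1953] yawY -60.33 tilt [ 0.0006 -0.0008] F [ 0.02  0.51 -0.72] T [-0.021  0.031 -0.006] w 48.04 q7 -1.66
shift [0.1083 0.1724 0.0005] turn [ 9.00e-04 -3.00e-04  4.48e-01] rows>= 3.3
```

View pics/s19.png

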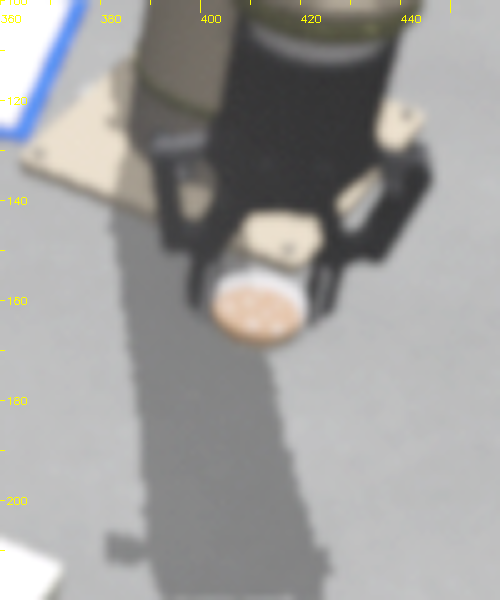

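Dish c is held level at scene(410,161). Carry it to the viewing pose.

```bash
python3 -m handwheel '[[[0.012,0.019,0,0,0,0.05,0.03],[0.033,0.052,0,0,0,0.13,0.03],[0.055,0.087,0,0,0,0.22,0.03],[0.077,0.122,0,0,0,0.32,0.03],[0.097,0.155,0,0,0,0.4,0.03],[0.108,0.172,0,0,0,0.448,0.03],[0.108,0.172,0,0,0,0.448,0.03],[0.108,0.172,0,0,0,0.448,0.03]]]'
python3 -m handwheel '[[[0,0,0,0,0,0,0.03],[0,0,0,0,0,0,0.03]]]'
python3 -c "
from h import *
st();go(.5818,.0943,.1345,-86)
"
```

```text
clock: 37.58
position: [0.5809, 0.0949, 0.1954]
ee_rot: [0.999, 0.035, -0.0, 0.001]
ft_force: [-0.5, -0.1, -0.6]
grip_width: 0.563
clock: 37.83
position: [0.5813, 0.0954, 0.1964]
ee_rot: [0.999, 0.036, 0.001, -0.0]
ft_force: [0.1, -0.1, -0.4]
grip_width: 0.565
t 37.83 p [0.5813 0.0954 0.1964] yawY -85.93 tilt [0.0013 0.0003] F [ 0.09 -0.08 -0.44] T [-0.06  -0.015 -0.029] w 48.23 q7 -1.48
shift [0.0003 0.0011 0.0619] turn [-0.0002 -0.0013  0.0013] rows>= 1.0
```

```bash
python3 -m handwheel '[[[0,0.001,0.015,0,0,0,0.03],[0,0.001,0.035,0,0,0,0.03],[0,0.001,0.055,0,0,0,0.03],[0,0.001,0.062,0,0,0,0.03],[0,0.001,0.062,0,0,0,0.03],[0,0.001,0.062,0,0,0,0.03],[0,0.001,0.062,0,0,0,0.03]]]'
python3 -c "
from h import *
st(); go(.5818,.0943,.1345,-86)
a=manip.camera('scene')
crop(np.clip(a*1.3,0,255).astype(np.uint8),'s20',300,160,400,260,6)
"
python3 -m handwheel '[[[0,0,0,0,0,0,0.03],[0,0,0,0,0,0,0.03],[0,0,0,0,0,0,0.03],[0,0,0,0,0,0,0.03],[0,0,0,0,0,0,0.03],[0,0,0,0,0,0,0.03],[0,0,0,0,0,0,0.03],[0,0,0,0,0,0,0.03]]]'
python3 -m handwheel '[[[0,0,0,0,0,0,0.03],[0,0,0,0,0,0,0.03],[0,0,0,0,0,0,0.03],[0,0,0,0,0,0,0.03],[0,0,0,0,0,0,0.03],[0,0,0,0,0,0,0.03],[0,0,0,0,0,0,0.03],[0,0,0,0,0,0,0.03]]]'
```

```text
clock: 38.7
position: [0.5823, 0.0936, 0.1349]
ee_rot: [0.999, 0.035, 0.001, 0.0]
ft_force: [-0.6, 0.5, -0.3]
grip_width: 0.566
t 38.7 p [0.5823 0.0936 0.1349] yawY -86.0 tilt [ 0.0022 -0.0002] F [-0.56  0.53 -0.33] T [ 0.036 -0.049  0.032] w 48.33 q7 -1.44
shift [-0.0005 -0.0007  0.0004] turn [ 0.0004 -0.0022 -0.    ] rows>= 0.0
clock: 39.75
position: [0.5819, 0.0936, 0.1343]
ee_rot: [0.999, 0.035, 0.001, 0.0]
ft_force: [0.4, 0.9, -0.4]
grip_width: 0.567
clock: 40.75
position: [0.5819, 0.0936, 0.1343]
ee_rot: [0.999, 0.035, 0.001, 0.0]
ft_force: [0.4, 0.0, -0.9]
grip_width: 0.558
```

View pics/s20.png

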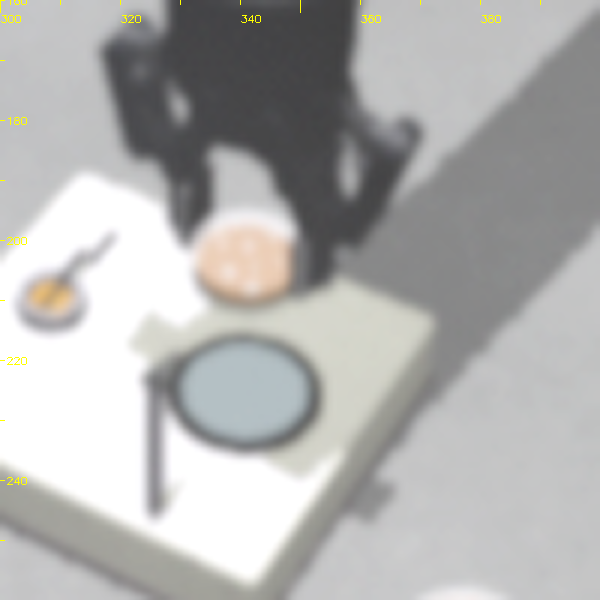

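```bash
python3 -m handwheel '[[[0,0,0,0,0,0,0.03],[0,0,0,0,0,0,0.03],[0,0,-0.02,0,0,0,0.03],[0,0,-0.05,0,0,0,0.03],[0,0,-0.08,0,0,0,0.03],[0,0,-0.1,0,0,0,0.03],[0,0,-0.1,0,0,0,0.03]]]'
python3 -c "
from h import *
st(); go(.45,-.314,.12,-86)
"
```

```text
clock: 41.62
position: [0.5825, 0.0937, 0.236]
ee_rot: [0.999, 0.035, 0.002, -0.0]
ft_force: [0.4, 0.4, -0.9]
grip_width: 0.563
t 41.62 p [0.5825 0.0937 0.236 ] yawY -86.0 tilt [0.0038 0.0005] F [ 0.35  0.39 -0.86] T [ 0.007 -0.     0.001] w 48.11 q7 -1.5
shift [-0.1611  0.3975  0.1153] turn [-0.0003 -0.0038  0.    ] rows>= 7.1
```

```bash
python3 -m handwheel '[[[-0.013,0.033,0,0,0,0,0.03],[-0.035,0.086,0,0,0,0,0.03],[-0.057,0.14,0,0,0,0,0.03],[-0.079,0.195,0.01,0,0,0,0.03],[-0.101,0.25,0.03,0,0,0,0.03],[-0.123,0.304,0.06,0,0,0,0.03],[-0.145,0.358,0.09,0,0,0,0.03],[-0.161,0.397,0.115,0,0,0,0.03]]]'
python3 -m handwheel '[[[0,0.002,0,0,0,0,0.03],[0,0.002,0,0,0,0,0.03],[0,0.002,0,0,0,0,0.03]]]'
python3 -c "
from h import *
st(); go(.45,-.314,.02,-86)
"
```

```text
clock: 42.62
position: [0.4476, -0.3151, 0.1176]
ee_rot: [0.999, 0.035, 0.0, 0.0]
ft_force: [1.2, 0.5, -0.8]
grip_width: 0.564
clock: 43.0
position: [0.4502, -0.3142, 0.1195]
ee_rot: [0.999, 0.036, 0.001, 0.0]
ft_force: [0.3, 0.1, 0.5]
grip_width: 0.564
t 43.0 p [ 0.4502 -0.3142  0.1195] yawY -85.86 tilt [ 0.0018 -0.0001] F [0.33 0.1  0.54] T [0.018 0.042 0.014] w 48.18 q7 -0.64
shift [-0.0004 -0.0003  0.0995] turn [ 0.0002 -0.0018  0.0025] rows>= 1.6
```

```bash
python3 -m handwheel '[[[0,0,0.03,0,0,0,0.03],[0,0,0.065,0,0,0,0.03],[0,0,0.09,0,0,0,0.03],[0,0,0.104,0,0,0,0.03],[0,0,0.11,0,0,0,0.03],[0,0,0.1135,0,0,0,0.03],[0,0,0.1135,0,0,0,0.03],[0,0,0.1135,0,0,0,0.03]]]'
python3 -c "
from h import *
st(); go(.45,-.314,.0045,-86)
"
```

```text
clock: 44.0
position: [0.4496, -0.3159, 0.0064]
ee_rot: [0.999, 0.035, 0.001, 0.0]
ft_force: [-0.6, 0.9, -0.0]
grip_width: 0.563
t 44.0 p [ 0.4496 -0.3159  0.0064] yawY -86.0 tilt [ 0.0021 -0.0009] F [-0.57  0.94 -0.05] T [-0.057  0.04   0.038] w 48.08 q7 -0.53
shift [ 0.0005 -0.0019  0.0019] turn [ 0.001 -0.002 -0.   ] rows>= 0.0
```

```bash
python3 -m handwheel '[[[0,0,0.001,0,0,0,0.03],[0,0,0.0018,0,0,0,0.03],[0,0,0.0018,0,0,0,0.03],[0,0,0.0018,0,0,0,0.03]]]'
python3 -c "
from h import *
st(); go(.45,-.314,.0045,-86)
"
```

```text
clock: 44.5
position: [0.4494, -0.3158, 0.0045]
ee_rot: [0.999, 0.035, 0.001, 0.0]
ft_force: [-1.4, 2.5, 7.0]
grip_width: 0.559
t 44.5 p [ 0.4494 -0.3158  0.0045] yawY -86.0 tilt [ 0.0017 -0.0003] F [-1.41  2.49  6.97] T [ 0.303  0.325 -0.001] w 47.77 q7 -0.52
shift [ 0.0007 -0.0017  0.    ] turn [ 0.0004 -0.0016 -0.    ] rows>= 0.0
```

```bash
python3 -m handwheel '[[[0,0,-0.0005,0,0,0,0.066],[0,0,-0.0005,0,0,0,0.066],[0,0,-0.0005,0,0,0,0.066],[0,0,-0.0005,0,0,0,0.066],[0,0,-0.04,0,0,0,0.066],[0,0,-0.1,0,0,0,0.066],[0,0,-0.16,0,0,0,0.075],[0,0,-0.22,0,0,0,0.078]]]' 30
python3 -c "
from h import *
a=manip.camera('scene');cv2.imwrite('pics/s21.png',a)
st(); go(.6168,.2355,.225,-20)
"
```

```text
clock: 45.5
position: [0.4487, -0.3155, 0.2259]
ee_rot: [0.999, 0.035, 0.001, 0.0]
ft_force: [1.5, 0.6, 0.3]
grip_width: 0.911
t 45.55 p [ 0.4505 -0.3182  0.2331] yawY -86.11 tilt [ 0.0087 -0.004 ] F [ 2.54 -2.46  6.72] T [-0.165 -0.121 -0.019] w 77.95 q7 -0.73
shift [ 0.2035 -0.5412  0.0073] turn [ 0.0089 -0.0048 -1.1537] rows>= 9.3
```

View pics/s21.png

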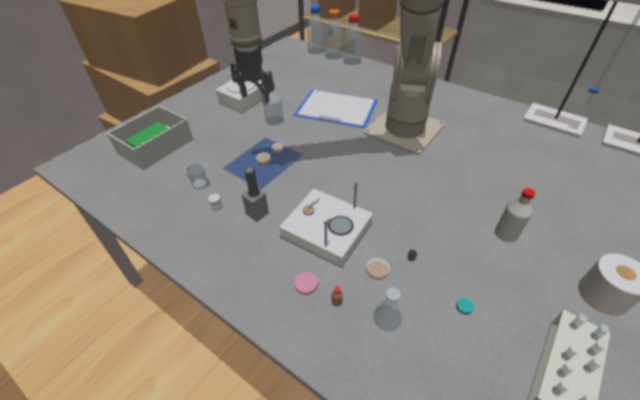

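Dishes b (278,147) and c (263,158) lie on the mat, and d is still at (377,267). Next is d.

```bash
python3 -m handwheel '[[[0.023,-0.06,0,0,0,-0.1,0.078],[0.046,-0.12,0,0,0,-0.25,0.078],[0.069,-0.18,0,0,0,-0.4,0.078],[0.092,-0.24,0,0,0,-0.55,0.078],[0.115,-0.3,0,0,0,-0.7,0.078],[0.138,-0.36,0,0,0,-0.85,0.078],[0.161,-0.42,0,0,0,-1.0,0.078],[0.184,-0.48,0,0,0,-1.1537,0.078]]]'
python3 -c "
from h import *
st(); go(.6168,.2355,.22,-20)
"
```

```text
clock: 46.55
position: [0.5953, 0.1647, 0.2239]
ee_rot: [0.817, 0.576, 0.0, 0.0]
ft_force: [1.3, -0.2, 0.7]
grip_width: 0.914
t 46.55 p [0.5953 0.1647 0.2239] yawY -19.61 tilt [ 0.0013 -0.0002] F [ 1.28 -0.23  0.74] T [-0.013 -0.05   0.049] w 78.08 q7 -0.48
shift [ 0.0739 -0.0035  0.0039] turn [ 0.0013 -0.0003  0.0069] rows>= 1.2
```

```bash
python3 -m handwheel '[[[0.04,-0.003,0.004,0,0,0,0.078],[0.073,-0.003,0.004,0,0,0,0.078],[0.073,-0.003,0.06,0,0,0,0.078],[0.073,-0.003,0.11,0,0,0,0.078],[0.073,-0.003,0.15,0,0,0,0.078],[0.073,-0.003,0.15,0,0,0,0.078],[0.073,-0.003,0.15,0,0,0,0.078]]]'
python3 -c "
from h import *
st(); go(.6168,.2355,.02,-20)
a=manip.camera('scene')
crop(np.clip(a*1.3,0,255).astype(np.uint8),'s22',330,190,440,300,7)
"
```

```text
clock: 47.42
position: [0.6182, 0.2322, 0.0757]
ee_rot: [0.819, 0.574, 0.001, 0.001]
ft_force: [0.4, 0.1, -0.7]
grip_width: 0.914
t 47.42 p [0.6182 0.2322 0.0757] yawY -19.91 tilt [ 0.0031 -0.    ] F [ 0.42  0.07 -0.66] T [ 0.015 -0.036  0.062] w 78.08 q7 -0.5
shift [ 0.0025 -0.0026  0.0557] turn [ 0.0029 -0.001   0.0015] rows>= 0.9
```

View pics/s22.png

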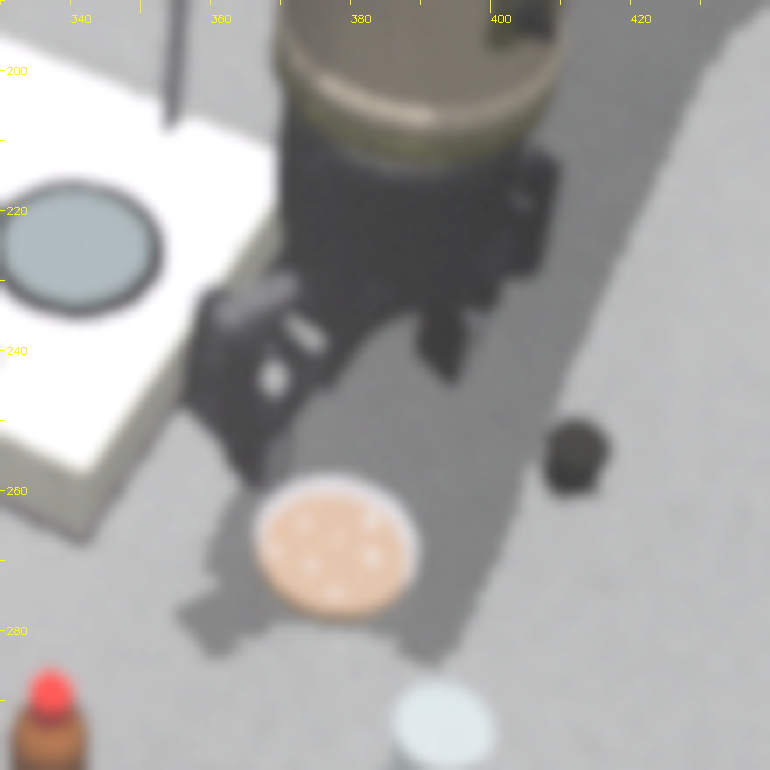

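```bash
python3 -c "
from h import *
print(onz('scene',(377.2,267.8),.007))"
python3 -m handwheel '[[[0.002,-0.002,0.02,0,0,0,0.078],[0.002,-0.002,0.045,0,0,0,0.078],[0.002,-0.002,0.06,0,0,0,0.078],[0.002,-0.002,0.06,0,0,0,0.078],[0.002,-0.002,0.06,0,0,0,0.078]]]'
python3 -c "
from h import *
st(); go(.6168,.2355,.0015,-20)"
```

```text
[0.61545196 0.23324357 0.007     ]
clock: 48.1
position: [0.6167, 0.2348, 0.0148]
ee_rot: [0.819, 0.574, 0.001, 0.001]
ft_force: [0.6, -0.5, 0.5]
grip_width: 0.913
t 48.1 p [0.6167 0.2348 0.0148] yawY -19.91 tilt [ 0.0023 -0.0002] F [ 0.6  -0.46  0.45] T [-0.032  0.018  0.011] w 77.95 q7 -0.47
shift [ 0.0007 -0.0001  0.0133] turn [ 0.0023 -0.0006  0.0016] rows>= 0.2
```

```bash
python3 -m handwheel '[[[0,0,0.008,0,0,0,0.078],[0,0,0.013,0,0,0,0.078],[0,0,0.013,0,0,0,0.078],[0,0,0.013,0,0,0,0.065],[0,0,0.013,0,0,0,0.05],[0,0,0.013,0,0,0,0.04],[0,0,0.013,0,0,0,0.04],[0,0,0.013,0,0,0,0.04]]]' 25
python3 -c "
from h import *
st()
"
python3 -m handwheel '[[[0,0,0,0,0,0,0.04],[0,0,-0.02,0,0,0,0.04],[0,0,-0.06,0,0,0,0.04],[0,0,-0.11,0,0,0,0.04],[0,0,-0.16,0,0,0,0.04],[0,0,-0.195,0,0,0,0.04],[0,0,-0.195,0,0,0,0.04],[0,0,-0.195,0,0,0,0.04]]]' 40
python3 -c "
from h import *
st();go(.5818,.0943,.195,-86)
a=manip.camera('scene');crop(np.clip(a*1.3,0,255).astype(np.uint8),'s23',340,130,460,280,5)
"
```

```text
clock: 49.1
position: [0.6164, 0.2348, 0.0014]
ee_rot: [0.819, 0.574, 0.001, 0.001]
ft_force: [-1.6, -0.2, 5.2]
grip_width: 0.686
t 49.1 p [0.6164 0.2348 0.0014] yawY -19.9 tilt [ 0.0018 -0.0003] F [-1.61 -0.23  5.22] T [-0.096  0.264  0.029] w 58.57 q7 -0.47
clock: 50.1
position: [0.6155, 0.2348, 0.1958]
ee_rot: [0.819, 0.574, 0.0, 0.0]
ft_force: [0.1, 0.1, -1.6]
grip_width: 0.68
t 50.1 p [0.6155 0.2348 0.1958] yawY -19.9 tilt [ 0.0008 -0.0006] F [ 0.13  0.13 -1.63] T [ 0.033 -0.017  0.007] w 58.09 q7 -0.55
shift [-0.1435  0.0161  0.0009] turn [ 1.0000e-03 -3.0000e-04  1.1536e+00] rows>= 6.2
```

View pics/s23.png

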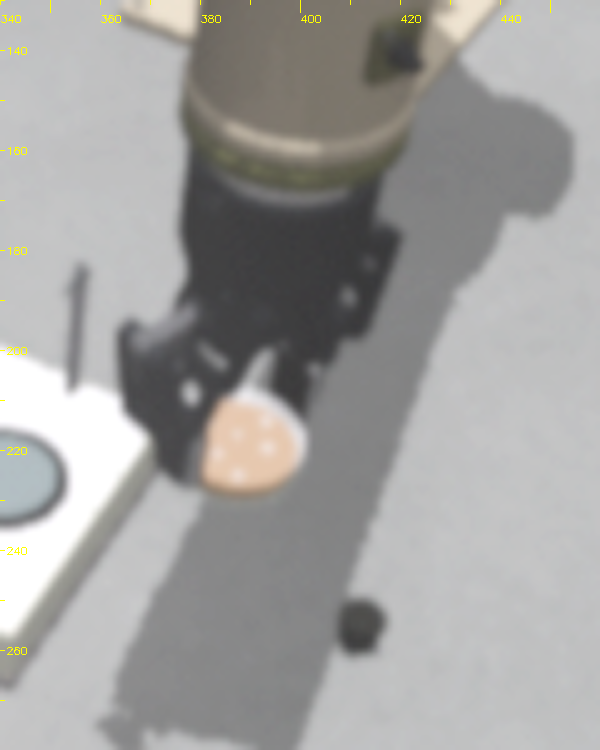

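```bash
python3 -c "
from h import *
for uv in [(301.8,180.5),(303.2,189),(303.5,195),(303.3,240.5),(305,249)]:
  print(uv,onz('top',uv,.14)[:2]-np.array([.5818,.0943]))
"
python3 -m handwheel '[[[-0.012,0.001,0,0,0,0.12,0.04],[-0.034,0.004,0,0,0,0.28,0.04],[-0.06,0.007,0,0,0,0.46,0.04],[-0.085,0.01,0,0,0,0.64,0.04],[-0.11,0.012,0,0,0,0.82,0.04],[-0.13,0.014,0,0,0,1.0,0.04],[-0.1435,0.016,0.001,0,0,1.12,0.04],[-0.1435,0.016,0.001,0,0,1.154,0.04]]]'
python3 -m handwheel '[[[0,0,0,0,0,0,0.04],[0,0,0,0,0,0,0.04],[0,0,0,0,0,0,0.04]]]'
python3 -c "
from h import *
st();go(.5818,.0943,.1345,-86)
"
```

```text
(301.8, 180.5) [0.08013861 0.00634093]
(303.2, 189) [0.05951107 0.0025159 ]
(303.5, 195) [0.04497541 0.00147855]
(303.3, 240.5) [-0.06399407 -0.00041082]
(305, 249) [-0.08402081 -0.00487872]
clock: 51.15
position: [0.5814, 0.0934, 0.1942]
ee_rot: [0.999, 0.033, -0.0, 0.001]
ft_force: [0.4, -0.5, 0.1]
grip_width: 0.676
clock: 51.52
position: [0.5821, 0.0949, 0.1949]
ee_rot: [0.999, 0.035, 0.001, 0.0]
ft_force: [0.2, -0.4, 0.0]
grip_width: 0.676
t 51.52 p [0.5821 0.0949 0.1949] yawY -85.93 tilt [ 0.0012 -0.0006] F [ 0.19 -0.4   0.02] T [-0.004  0.012 -0.011] w 57.76 q7 -1.44
shift [-0.0004  0.0005  0.0604] turn [ 0.0007 -0.0012  0.0012] rows>= 1.0
```

```bash
python3 -m handwheel '[[[-0.001,0.0005,0.015,0,0,0,0.04],[-0.001,0.0005,0.035,0,0,0,0.04],[-0.001,0.0005,0.053,0,0,0,0.04],[-0.001,0.0005,0.06,0,0,0,0.04],[-0.001,0.0005,0.06,0,0,0,0.04],[-0.001,0.0005,0.06,0,0,0,0.04],[-0.001,0.0005,0.06,0,0,0,0.04]]]'
python3 -c "
from h import *
st()
a=manip.camera('scene')
crop(np.clip(a*1.3,0,255).astype(np.uint8),'s24',300,160,400,260,6)
"
python3 -m handwheel '[[[0,0,0,0,0,0,0.04],[0,0,0,0,0,0,0.04],[0,0,0,0,0,0,0.04],[0,0,0,0,0,0,0.04],[0,0,0,0,0,0,0.04],[0,0,0,0,0,0,0.04],[0,0,0,0,0,0,0.04],[0,0,0,0,0,0,0.04]]]'
python3 -m handwheel '[[[0,0,0,0,0,0,0.04],[0,0,0,0,0,0,0.04],[0,0,0,0,0,0,0.04],[0,0,0,0,0,0,0.04],[0,0,0,0,0,0,0.04],[0,0,0,0,0,0,0.04],[0,0,0,0,0,0,0.04],[0,0,0,0,0,0,0.04]]]'
```

```text
clock: 52.4
position: [0.5815, 0.0939, 0.1355]
ee_rot: [0.999, 0.035, 0.001, 0.0]
ft_force: [-0.7, -0.5, -0.2]
grip_width: 0.674
t 52.4 p [0.5815 0.0939 0.1355] yawY -86.02 tilt [ 0.0022 -0.0002] F [-0.71 -0.47 -0.21] T [-0.024  0.002 -0.014] w 57.54 q7 -1.4
clock: 53.45
position: [0.5811, 0.0938, 0.135]
ee_rot: [0.999, 0.035, 0.001, 0.0]
ft_force: [-0.7, 1.2, 0.1]
grip_width: 0.678
clock: 54.45
position: [0.5812, 0.0938, 0.135]
ee_rot: [0.999, 0.035, 0.001, 0.0]
ft_force: [-0.3, 0.7, -0.7]
grip_width: 0.679
```

View pics/s24.png

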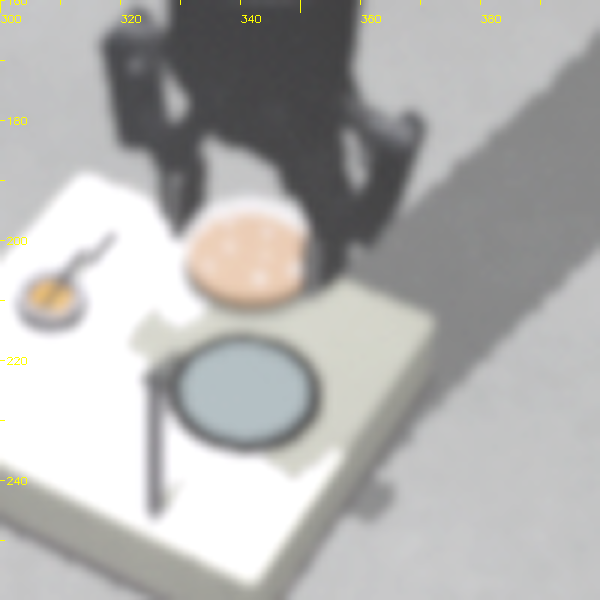

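```bash
python3 -m handwheel '[[[0,0,0,0,0,0,0.04],[0,0,0,0,0,0,0.04],[0,0,-0.02,0,0,0,0.04],[0,0,-0.05,0,0,0,0.04],[0,0,-0.08,0,0,0,0.04],[0,0,-0.1,0,0,0,0.04],[0,0,-0.1,0,0,0,0.04]]]'
python3 -c "
from h import *
st(); go(.525,-.314,.14,-86)
a=manip.camera('top')
crop(np.clip(a*1.7,0,255).astype(np.uint8),'t25',380,160,510,330,5)
"
```

```text
clock: 55.32
position: [0.5818, 0.0939, 0.2367]
ee_rot: [0.999, 0.035, 0.002, -0.0]
ft_force: [0.9, 1.4, -1.1]
grip_width: 0.678
t 55.33 p [0.5818 0.0939 0.2367] yawY -86.01 tilt [0.0037 0.0005] F [ 0.86  1.37 -1.15] T [-0.045 -0.045  0.018] w 57.94 q7 -1.46
shift [-0.0854  0.403   0.0963] turn [-0.0002 -0.0037 -0.0002] rows>= 6.8
```

View pics/t25.png

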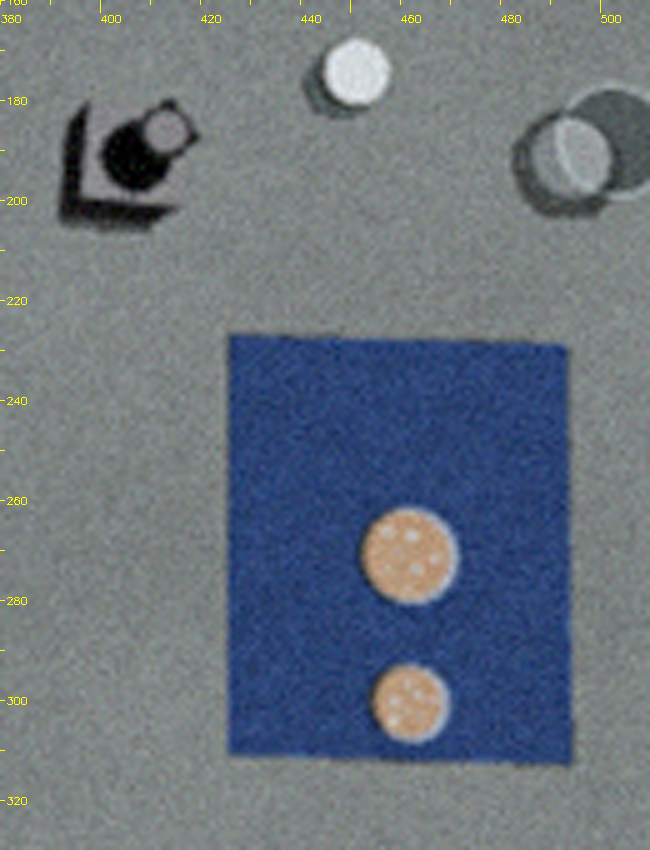

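```bash
python3 -m handwheel '[[[-0.007,0.033,0,0,0,0,0.04],[-0.018,0.086,0,0,0,0,0.04],[-0.03,0.14,0,0,0,0,0.04],[-0.042,0.195,0,0,0,0,0.04],[-0.053,0.25,0.01,0,0,0,0.04],[-0.065,0.304,0.04,0,0,0,0.04],[-0.077,0.358,0.07,0,0,0,0.04],[-0.087,0.403,0.096,0,0,0,0.04]]]'
python3 -m handwheel '[[[0,0,0,0,0,0,0.04],[0,0,0,0,0,0,0.04],[0,0,0,0,0,0,0.04]]]'
python3 -c "
from h import *
st(); go(.523,-.314,.0064,-86)
"
```

```text
clock: 56.38
position: [0.5209, -0.3158, 0.1368]
ee_rot: [0.999, 0.034, -0.0, -0.0]
ft_force: [1.1, 0.3, 0.3]
grip_width: 0.68
clock: 56.75
position: [0.5233, -0.3127, 0.1393]
ee_rot: [0.999, 0.036, 0.001, 0.0]
ft_force: [0.1, -0.1, -0.9]
grip_width: 0.679
t 56.75 p [ 0.5233 -0.3127  0.1393] yawY -85.88 tilt [ 0.0017 -0.0001] F [ 0.14 -0.08 -0.87] T [-0.02  -0.012  0.022] w 57.98 q7 -0.67
shift [-0.0006  0.0013  0.1329] turn [ 0.0002 -0.0017  0.0021] rows>= 2.1
```

```bash
python3 -m handwheel '[[[0,0,0.03,0,0,0,0.04],[0,0,0.07,0,0,0,0.04],[0,0,0.105,0,0,0,0.04],[0,0,0.122,0,0,0,0.04],[0,0,0.129,0,0,0,0.04],[0,0,0.133,0,0,0,0.04],[0,0,0.133,0,0,0,0.04],[0,0,0.133,0,0,0,0.04]]]'
python3 -c "
from h import *
st()
"
python3 -m handwheel '[[[0,0,0.001,0,0,0,0.04],[0,0,0.002,0,0,0,0.04],[0,0,0.002,0,0,0,0.04],[0,0,0.002,0,0,0,0.04]]]'
python3 -c "
from h import *
st()
"
```

```text
clock: 57.75
position: [0.5229, -0.3145, 0.0069]
ee_rot: [0.999, 0.035, 0.001, 0.001]
ft_force: [0.1, 0.7, -0.3]
grip_width: 0.675
t 57.75 p [ 0.5229 -0.3145  0.0069] yawY -86.02 tilt [ 0.0023 -0.0009] F [ 0.13  0.72 -0.34] T [ 0.017 -0.003 -0.012] w 57.68 q7 -0.58
clock: 58.25
position: [0.5227, -0.3144, 0.0046]
ee_rot: [0.999, 0.035, 0.001, 0.0]
ft_force: [-1.6, 1.0, 4.4]
grip_width: 0.68
t 58.25 p [ 0.5227 -0.3144  0.0046] yawY -86.02 tilt [ 0.0017 -0.0005] F [-1.6   1.04  4.36] T [0.24  0.279 0.064] w 58.07 q7 -0.58
```

Contact is light. Now release, go up, and back off towards -y for a clear view.

```bash
python3 -m handwheel '[[[0,0,-0.0003,0,0,0,0.076],[0,0,-0.0003,0,0,0,0.076],[0,0,-0.0003,0,0,0,0.076],[0,0,-0.0003,0,0,0,0.076],[0,0,-0.04,0,0,0,0.076],[0,0,-0.1,0,0,0,0.076],[0,0,-0.16,0,0,0,0.08],[0,0,-0.22,0,0,0,0.08]]]' 30
python3 -m handwheel '[[[0,-0.05,0,0,0,0,0.08],[0,-0.11,0,0,0,0,0.08],[0,-0.17,0,0,0,0,0.08],[0,-0.23,0,0,0,0,0.08],[0,-0.29,0,0,0,0,0.08],[0,-0.35,0,0,0,0,0.08],[0,-0.4,0,0,0,0,0.08],[0,-0.4,0,0,0,0,0.08]]]'
python3 -c "
from h import *
st()
a=manip.camera('top');cv2.imwrite('pics/t26.png',cv2.convertScaleAbs(a,alpha=1.6))
crop(np.clip(a*1.7,0,255).astype(np.uint8),'t27',380,160,510,330,4)
a=manip.camera('scene');crop(np.clip(a*1.3,0,255).astype(np.uint8),'s27',180,110,340,260,5)
"
```

```text
clock: 59.25
position: [0.522, -0.314, 0.2261]
ee_rot: [0.999, 0.035, 0.001, 0.0]
ft_force: [1.6, 1.3, -0.7]
grip_width: 0.937
clock: 60.25
position: [0.4937, 0.0892, 0.2237]
ee_rot: [0.999, 0.038, 0.0, 0.0]
ft_force: [0.6, -1.2, 0.1]
grip_width: 0.931
t 60.25 p [0.4937 0.0892 0.2237] yawY -85.61 tilt [ 0.0009 -0.0001] F [ 0.59 -1.21  0.12] T [-0.003  0.012  0.036] w 79.52 q7 -1.69
```

View pics/t26.png

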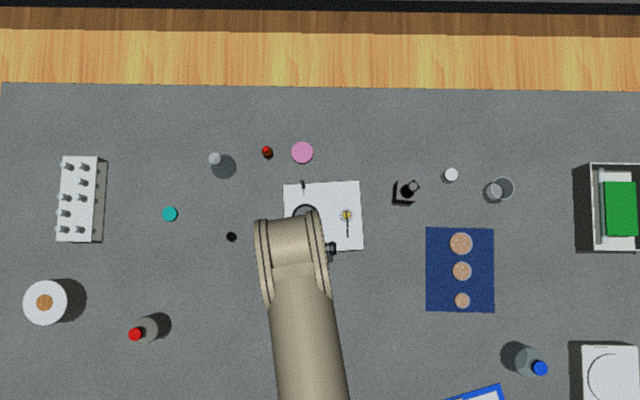

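View pics/t27.png

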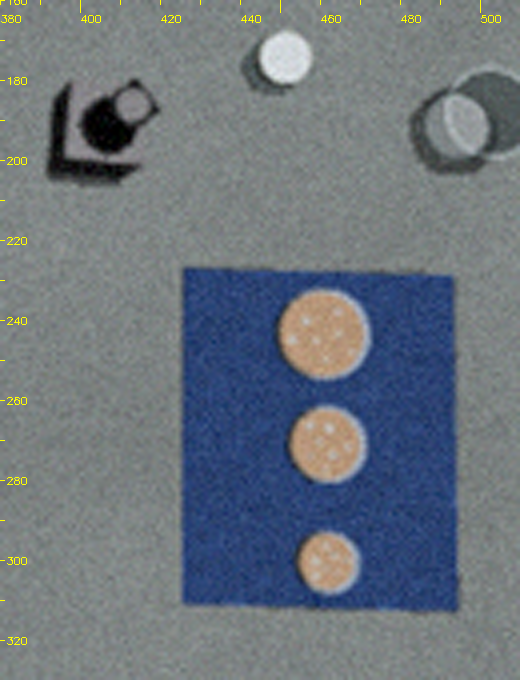

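View pics/s27.png

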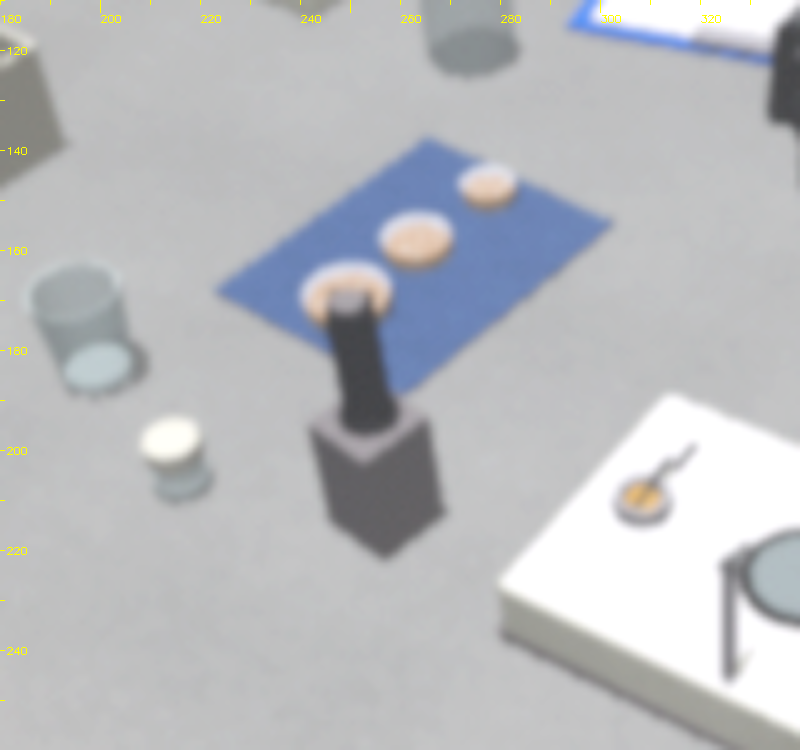

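```bash
python3 -m handwheel '[[[0,0,0,0,0,0,0.08],[0,0,0,0,0,0,0.08],[0,0,0,0,0,0,0.08],[0,0,0,0,0,0,0.08]]]'; python3 -c "
from workcell import manip
print(manip.hand_in())"
```

```text
clock: 60.85
position: [0.4945, 0.0846, 0.2239]
ee_rot: [0.999, 0.034, 0.001, 0.0]
ft_force: [-0.2, -0.0, -0.3]
grip_width: 0.936
the job is handed in; nothing more can be done
None
```

I finished the job and handed it in at about 61 s; the hand-in gave no verdict.

- **Adjuster:** The blade touched the slot bottom at the expected depth with about 13 N. I turned the adjuster clockwise until its pointer lined up with the mark line, which the top view confirmed. The screwdriver hangs upright in its stand.
- **Dishes:** Only three dishes were present: b, c and d, measured at 38.6, 48 and 58.7 mm across; there was no dish_a. Each was held level at the viewing pose for over 2 s, in that order, and set down on the mat.
- **Knocked dish:** Dish c was knocked about 40 mm aside during the run. I found its new position in the scene camera alone, because the arm blocked the top view, and the grasp there closed at the right width.
- **Last checks:** In both final views the three dishes lie flat inside the mat and the pointer is on the mark. The bystanders and look-alikes I could see had not moved, and the gripper was clear of everything.
- **Disagreements:** The two cameras differed by up to about 6 mm on the reader's corners. I used the lens and slot measurements instead, which the slot fit confirmed. Setting dish b down pressed with about 17 N, harder than the 4–7 N for the other two.

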